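Load the block and hold the microtome's trimming lever on its third click

ROBOT

A 6-joint arm with a two-finger parallel gripper is mounted at the origin on the work surface. World frame = base frame: x ahead of the robot, y to its left, z up, the work surface at z = 0. Lengths are in m, angles in rad, forces in N, time in s.
With the tool pointing down it reaches from about 0.3 to 0.825 m from the base axis. Payload 5.4 kg.
Tool frame: the origin (TCP) lies midway between the tips of the shut fingers; the grasp point (between the pads) lies manip.grip_depth behind it (manip.grip_depth is the distance from the TCP to the grasp point, in m); y points along the fingers, z is the direction in which the jaws open and shut, and the axes are right-handed (so a half turn about y gives the same grasp; the last joint's range is limited). The gripper opens to 92 mm and grips with 3 to 60 N. Pads are 20 mm wide; open, the fingers measure 128 mm over their backs; the gripper's body (75 mm by 189 mm) begins 69 mm behind the grasp point.
Start: joints at [0.95, 0.158, 1.597, -0, 1.386, -0.21], TCP at [0.23, 0.527, 0.215] pointing down, gripper open.
Joint ranges: [-2.91, 2.91], [-0.94, 2.29], [0.18, 2.7], [-1.29, 4.43], [0.17, 2.64], [-3, 3]. Speed limits (rad/s): [2.57, 2.57, 3.14, 3.14, 3.14, 3.14].

INTERFACE

Orientations are given as a unit quaternion [x, y, z, w].
In Python, from workcell import manip gives the robot as it stands.
- The arm moves only by the shell command python3 -m inch 'ROWS'. ROWS is text: rows parted by semicolons, each of 7 numbers parted by spaces: the opening, from -1 (shut) to 1 (fully open), then the shift along the tool's x, y, z in m, then the turn, a rotation vector about the tool's x, y, z in degrees. In form: hand tx ty tz wx wy wz; .... A call has 1 to 12 rows; each row is the pose to reach, as a shift and turn from the pose commanded when the call began, along the tool's axes at that moment; what a row does not reach only later rows make up. A row lasts 1/10 s, in which the tool goes at most 50 mm and 8.59 degrees, less where a joint would pass 70% of its speed; a pose out of reach is approached as far as the arm can. A call with a gripper value outside its range is refused whole. The fingers move at their own pace and stop on an object; the grip force is fixed at half the most. Time passes only in rows, so rows that repeat a pose let the fingers close. It gives the time, the measured TCP pose, the force and the opening at its end, in the units of the state.
- manip.get_obs(): the state, without advancing time (a new reading comes with each control period).
- manip.get_image(name): name is "side" or "top"; returns a dict with "image" (480x640x3 uint8, red, green, blue), "intrinsics" (3x3 intrinsics, pixels), "rvec" (rotation vector, rad) and "tvec" (3), from world to camera coordinates, as OpenCV has them. Camera axes: x right, y down, z forward; pixel columns grow to the right and rows downward; lengths in m; the calibration is good to about 2 mm. A picture is of the moment at which its call begins. There is no depth.
- manip.close_job(): hands the job in, once; it reports no verdict.
The state is a dict: "time": time; "joint_positions": joint angles; "joint_vel": joint speeds; "effort": joint torques, N m; "ee_pos": TCP position; "eef_rot": TCP orientation; "ft_force": force on the tool from outside, world axes, zero at the start; "ft_torque": the same for the moment, N m; "opening": finger opening in m.
Only numpy, scipy, OpenCV 4.12 (cv2) and the standard library are available. Lean on these libraries where they do the work, as an engineer would, in place of code of your own. Each camera call takes 0.05 s, during which the arm holds its last target.

TASK

Take the wax-block cassette out of the rack and set it in the microtome's specimen clamp, upright and pushed fully down, with the wax facing the blade, and let go of it. Then press the trimming lever on the machine's left side (seen from its front) down from its rest, slowly, counting the clicks you feel, to the third click and no further, and finish while still holding it there with the fingers, because it springs back if let go. Leave the jar, the slide box and the brush where they are.

Things in the scene. Friction and masses are not known exactly. Their poses are not given: they have to be found in the camera images.
- microtome: White and grey rotary microtome, fixed, 460 mm deep, 250 mm high; origin under its centre; x from the operator's front (blade, clamp) to the back, y to its left (lever side), z up. Drive housing: x 0 to 230, y -155 to 155, z to 250 mm; all in front of it (negative x) is lower than the top of a seated cassette; the blade holder rises to z = 146 mm at x = -130 mm.
- clamp_seat (a point): Centre of the floor of the specimen clamp's slot: on the microtome at x = -85, y = 0, z = 175 mm, with the microtome's axes. The slot opens upward and takes the cassette's bare lower end: 7.6 mm along x, 30.9 mm along y, 12 mm deep, with a flared mouth above it, 4 mm high, that is about 3 mm wider on every side.
- cassette_center (a point): Centre of the white plastic tissue cassette (loose, about 20 g): an upright plate 6 mm thick along its x, 28.5 mm wide along its y, 40 mm tall along its z; this point is 20 mm above its lower edge. A cream wax block (8 mm thick, 23 mm wide, from 17 to 38 mm above the lower edge) stands out of its -x face.
- wax_face (a point): Centre of the outer face of the cassette's wax block: 11 mm from the plate's middle along the cassette's -x, 27.5 mm above its lower edge. It must end towards the microtome's front (-x), that is towards the blade.
- rack: Grey cassette rack fixed to the bench, 94 mm (x) by 50 mm (y) by 26 mm high with three upright slots 16 mm deep (8 x 31 mm); the cassette stands in the middle one, its lower edge 10 mm above the bench, the other two are empty. Origin at the centre of its underside.
- trim_lever (a joint): Lever angle, rad: 0 at rest (handle up), grows as the handle is pressed down, stop at 1.0; springs back to 0 if let go. A plunger rides over 4 teeth, tips at about 0.17, 0.39, 0.61, 0.83; each passed is one click. Push at the handle: about 2 to 7 N between teeth, 8 to 16 N on a tooth's steep front (in the 0.12 rad before the tip), then it drops. Third click: third tooth passed, fourth not.
- lever_grip (a point): Centre of the lever's black handle, a free-turning sleeve 16 mm thick and 50 mm long along the microtome's y, 70 mm out from the housing's left side. It moves on an arc of radius 105 mm about point lever_pivot in the microtome's xz plane: at rest 0.52 rad above level, in front of the pivot (microtome's -x); it is pressed downward.
- lever_pivot (a point): Point on the lever's axis (which lies along the microtome's y), level with the middle of the handle: on the microtome at x = 50 mm, y = 225 mm, z = 165 mm. It does not move.
- specimen_jar: Glass jar with white lid, 60 mm across, 85 mm high, a bystander; origin under its centre.
- slide_box: Grey slide box 87 x 97 x 35 mm, a bystander; origin under its centre.
- brush: Small wooden-handled brush, 160 mm long, lying on the bench, a bystander.

How it is judged:
On the way, in this order (a step that is already met when the one before it is completed fails the run):
1. the cassette is seated in the clamp, wax to the blade, and let go, the lever still at rest (horizontal distance between cassette_center and clamp_seat below 0.006 m and z of cassette_center in the frame of clamp_seat between 0.017 and 0.023 m and angle between cassette_center's own z axis and vertical below 0.2 rad and x of wax_face in the frame of clamp_seat below -0.007 m and contact force between the fingers and cassette below 0.05 N and value of joint trim_lever below 0.1 rad), for 0.2 s.
2. the lever is pressed to its first click (value of joint trim_lever between 0.17 and 0.38 rad), for 0.1 s.
3. the lever is pressed on to its second click (value of joint trim_lever between 0.39 and 0.6 rad), for 0.1 s.
At the end, for the whole second after the job is handed in: Cassette in the clamp slot (centre within 6 mm, lower edge within 3 mm of the floor, tilt under 0.2 rad), wax towards the blade, untouched and at rest; trimming lever still, on its third click (0.61 to 0.80 rad), held by the fingers with over 1.5 N (horizontal distance between cassette_center and clamp_seat below 0.006 m and z of cassette_center in the frame of clamp_seat between 0.017 and 0.023 m and angle between cassette_center's own z axis and vertical below 0.2 rad and x of wax_face in the frame of clamp_seat below -0.007 m and contact force between the fingers and cassette below 0.05 N and linear speed of cassette below 0.02 m/s and value of joint trim_lever between 0.61 and 0.8 rad and velocity of joint trim_lever between -0.1 and 0.1 rad/s and contact force between the fingers and trim_lever above 1.5 N); the arm keeps its last pose, push and grip.
It fails at once if the lever is pressed past the third click, over the fourth tooth (value of joint trim_lever above 0.84 rad).
It fails at once if the jar, the slide box or the brush is pushed away by more than 30 mm (distance of any of specimen_jar, slide_box, brush from where it was at the start of the episode above 0.03 m).
It also fails if it takes over 64 s, if anything falls off the work surface, if the arm or the gripper's body presses on something with over 40 N, if the wrist force passes 120 N, or if a joint passes its speed limit or range.

## Working session

There is one attempt and no reset: what is moved stays moved. The work goes in short steps, Python scripts to look and compute and a shell command to move; the robot and the scene stay as the last step left them, time stands still between calls to the robot, and variables do not carry over. Pictures are saved under pics/ and viewed, and the job is handed in when it is done.

```bash
ls; mkdir -p pics
python3 - <<'E'
from workcell import manip
import cv2
o=manip.get_obs(); print(o); print(manip.grip_depth)
for n in("side","top"):
    d=manip.get_image(n); cv2.imwrite(f"pics/{n}0.png",d["image"][:,:,::-1]); print(n,d["intrinsics"],d["rvec"],d["tvec"])
E
```

```text
pics
{'time': 0.0, 'joint_positions': array([ 9.49913917e-01,  1.59041653e-01,  1.59820454e+00, -7.27642318e-06,
        1.38620763e+00, -2.10095354e-01]), 'joint_vel': array([ 3.84385712e-04, -1.43650200e-04, -1.16396111e-03,  1.96531916e-03,
       -8.27686012e-05,  3.25309457e-04]), 'effort': array([ 1.11088637e-03, -3.85573769e+01, -3.22112203e+01,  7.02550169e-02,
        3.78286152e-02, -1.62610067e-04]), 'ee_pos': array([0.22926584, 0.52664025, 0.21363695]), 'eef_rot': array([ 0.69284682, -0.14447891,  0.14395233, -0.6916407 ]), 'ft_force': array([ 0.26318965, -0.44247544,  0.15059394]), 'ft_torque': array([ 0.019778  ,  0.01822152, -0.03744014]), 'opening': 0.09189850530327771}
0.0187
side [[573.87014008   0.         325.98160932]
 [  0.         573.87014008 241.93559406]
 [  0.           0.           1.        ]] [ 0.47406161 -2.67418776  1.26446022] [0.56814063 0.14302606 1.19517894]
top [[553.3601839    0.         329.00082578]
 [  0.         553.3601839  237.01159319]
 [  0.           0.           1.        ]] [ 2.13790885 -2.10966911  0.20424758] [0.14536832 0.5722043  1.23924703]
```

View pics/side0.png

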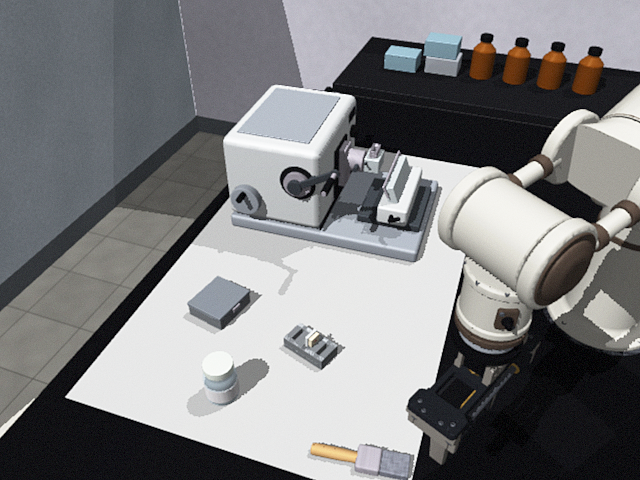

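View pics/top0.png

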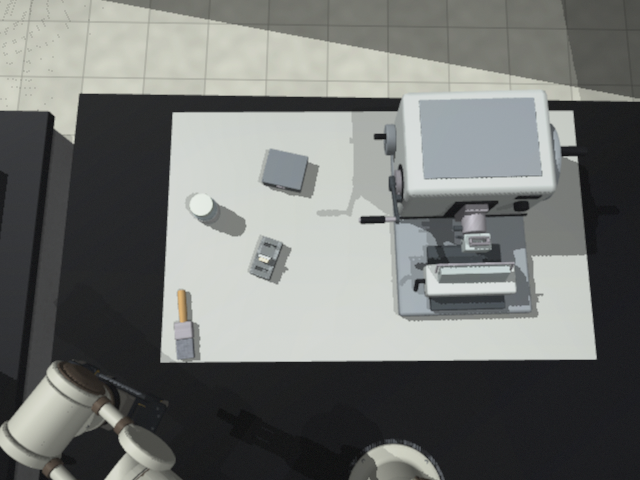

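```bash
cat > h.py <<'E'
import numpy as np, cv2
from workcell import manip
from scipy.spatial.transform import Rotation as R
def cam(n):
    d=manip.get_image(n); return d
def proj(d,P):
    return cv2.projectPoints(np.array(P,float).reshape(-1,3),d["rvec"],d["tvec"],d["intrinsics"],None)[0].reshape(-1,2)
def ray(d,uv):
    Rm=cv2.Rodrigues(d["rvec"])[0]; c=-Rm.T@d["tvec"].reshape(3)
    v=Rm.T@np.linalg.inv(d["intrinsics"])@np.array([uv[0],uv[1],1.]); return c,v
def atz(d,uv,z):
    c,v=ray(d,uv); return c+v*(z-c[2])/v[2]
def tri(d1,u1,d2,u2):
    c1,v1=ray(d1,u1);c2,v2=ray(d2,u2); v1/=np.linalg.norm(v1); v2/=np.linalg.norm(v2)
    s=np.linalg.lstsq(np.c_[v1,-v2],c2-c1,rcond=None)[0]; a=c1+s[0]*v1;b=c2+s[1]*v2
    return (a+b)/2,np.linalg.norm(a-b)
def crop(d,x0,y0,w,h,f,name):
    im=d["image"][y0:y0+h,x0:x0+w,::-1]; im=cv2.resize(im,None,fx=f,fy=f,interpolation=cv2.INTER_CUBIC)
    cv2.imwrite("pics/"+name,im)
E
python3 - <<'E'
from h import *
t=cam("top");s=cam("side")
crop(t,235,225,70,60,10,"t_rack.png")
crop(s,270,310,80,70,9,"s_rack.png")
crop(t,340,80,250,250,2.4,"t_mt.png")
crop(s,215,75,240,190,3.2,"s_mt.png")
E
```

```text
(no output)
```

View pics/t_rack.png

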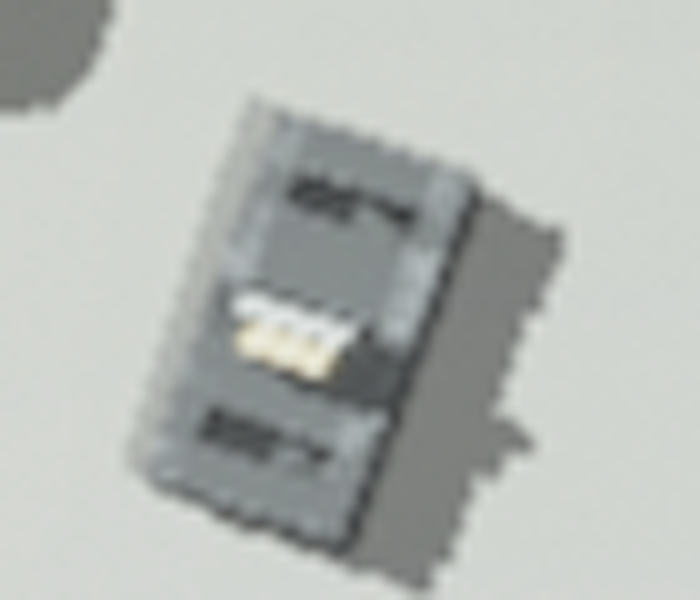

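View pics/s_rack.png

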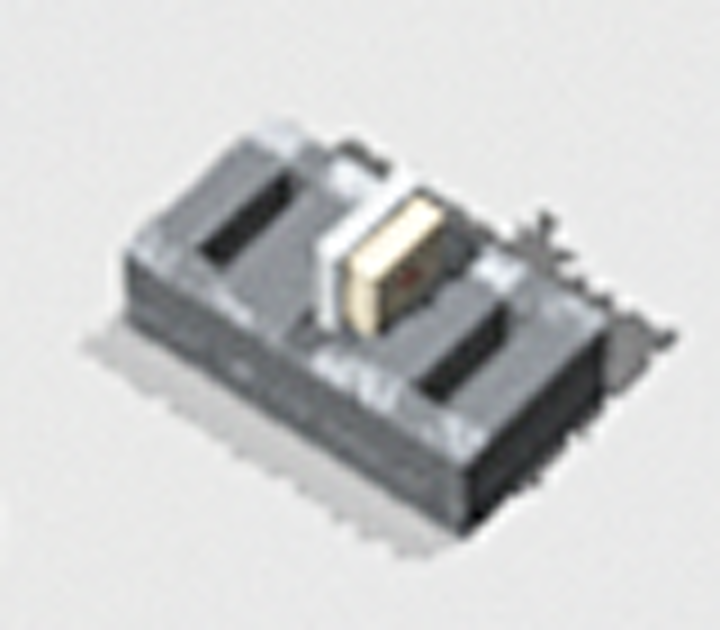

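View pics/t_mt.png

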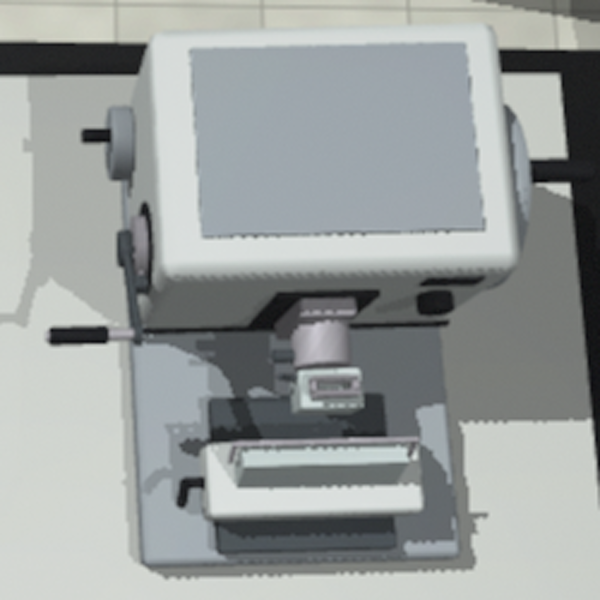

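View pics/s_mt.png

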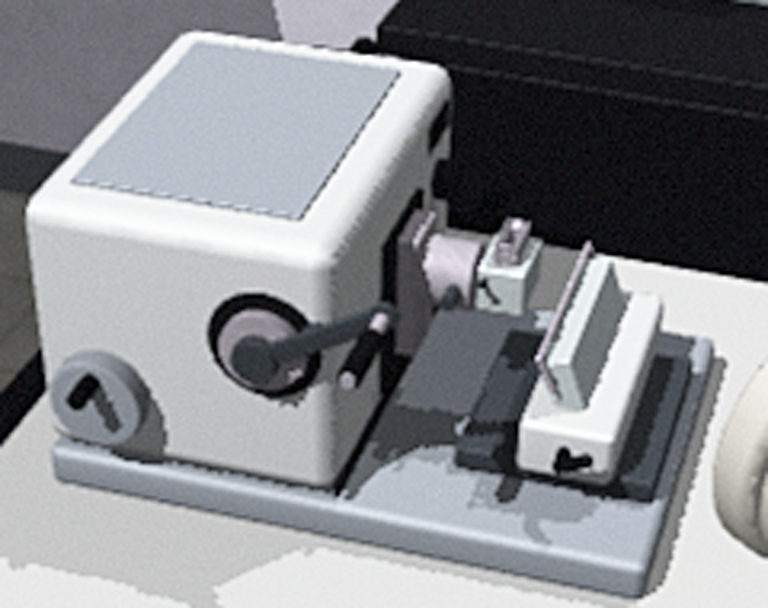

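Run:
```python
from h import *
t=cam("top");s=cam("side")
crop(t,455,220,45,40,15,"t_cl.png")
crop(s,355,130,45,40,15,"s_cl.png")
crop(t,355,205,50,30,15,"t_lv.png")
crop(s,300,160,50,45,15,"s_lv.png")
for d in(t,s):
    c,v=ray(d,(320,240)); print(c)
```

```text
[0.32770211 0.1553514  1.3239185 ]
[0.25144761 0.97762406 0.86759335]
```

View pics/t_cl.png

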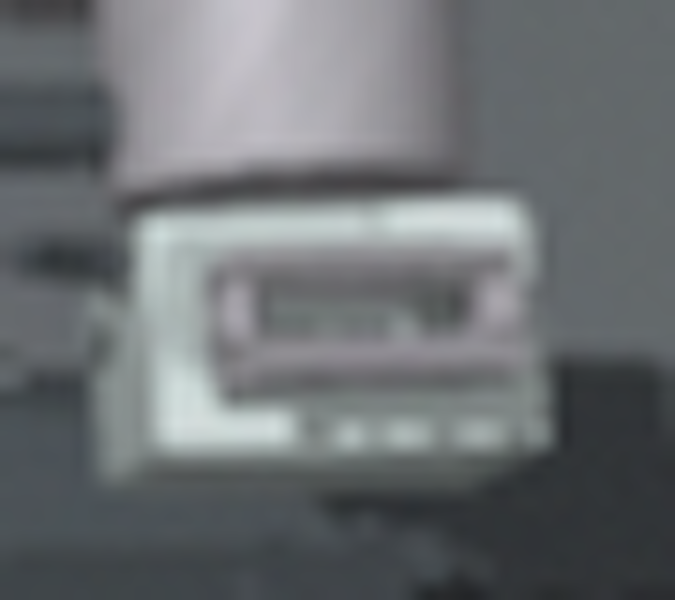

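View pics/s_cl.png

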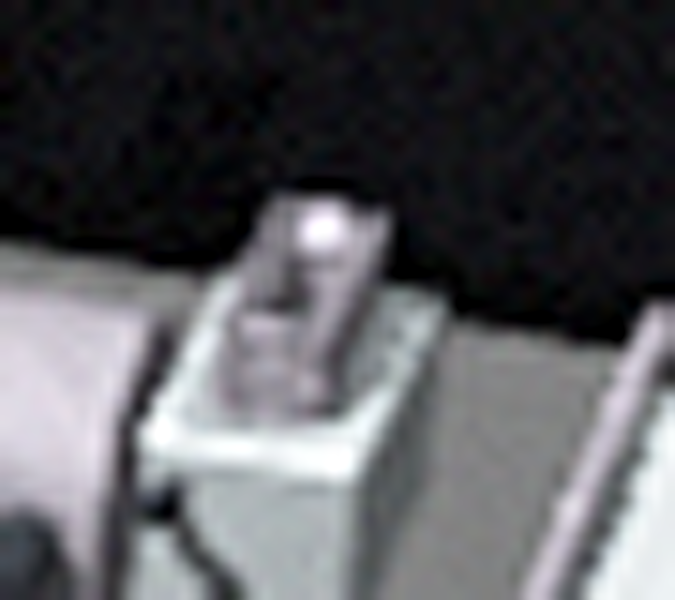

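View pics/t_lv.png

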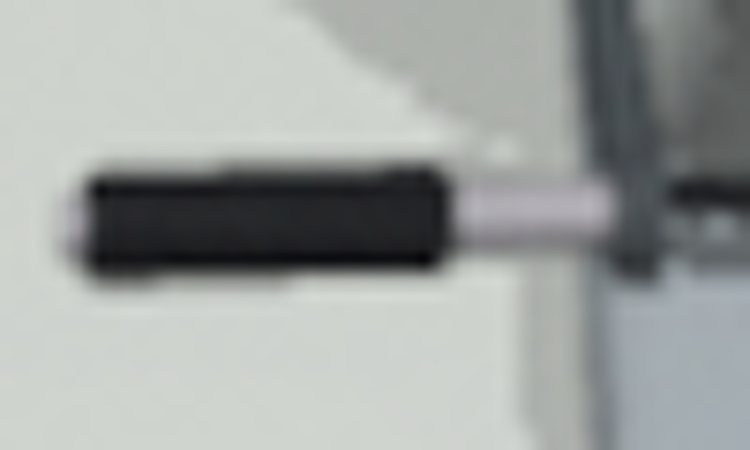

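View pics/s_lv.png

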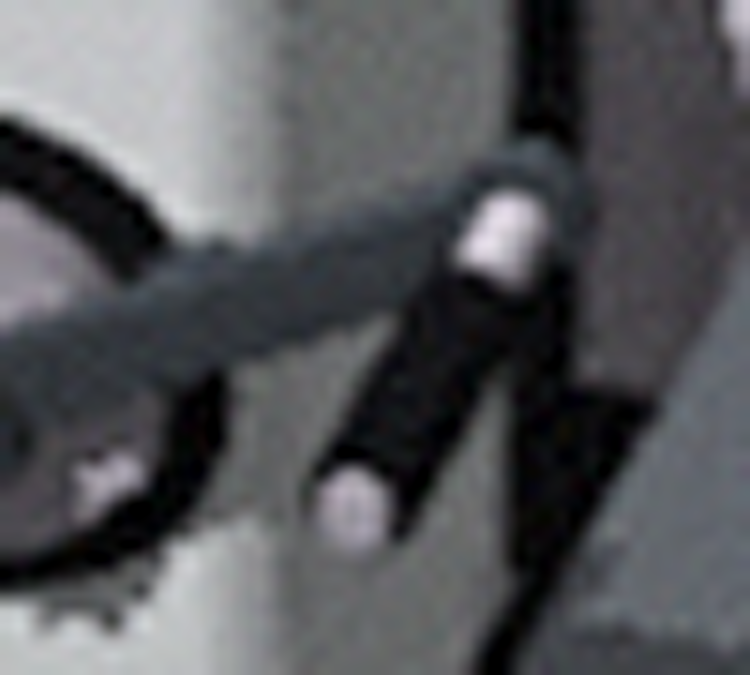

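```bash
cat > fit.py <<'E'
from h import *
from scipy.optimize import least_squares
t=cam("top");s=cam("side")
def px(x0,y0,f,X,Y): return (x0+(X+.5)/f-.5, y0+(Y+.5)/f-.5)
lt=px(355,205,15,267,222); ls=px(300,160,15,427,380)
ct=px(455,220,15,374,318); cs=px(355,130,15,308,290)
print(tri(t,lt,s,ls),tri(t,ct,s,cs))
lt1=px(355,205,15,88,222); lt2=px(355,205,15,447,222)
c=.105*np.cos(.52); g=np.array([.05-c,.225,.165+.105*np.sin(.52)])
obs=[(t,lt,g),(s,ls,g),(t,ct,[-.085,0,.191]),(s,cs,[-.085,0,.191]),(t,lt1,g+[0,.025,0]),(t,lt2,g-[0,.025,0])]
def W(p,P):
    a=p[2]; return np.array([p[0]+np.cos(a)*P[0]-np.sin(a)*P[1],p[1]+np.sin(a)*P[0]+np.cos(a)*P[1],P[2]])
def res(p): return np.concatenate([proj(d,W(p,P))[0]-u for d,u,P in obs])
r=least_squares(res,[.55,-.15,0]); print(r.x,np.degrees(r.x[2]),res(r.x).reshape(-1,2).round(2))
p=r.x; print("seat",W(p,[-.085,0,.175]),"grip",W(p,g),"pivot",W(p,[.05,.225,.165]))
E
python3 fit.py
```

```text
(array([0.57682569, 0.06530699, 0.22053574]), np.float64(0.0009102887156242647)) (array([ 0.54186074, -0.16153669,  0.18680023]), np.float64(0.0012818592636750798))
[ 0.62583648 -0.15841017  0.03243676] 1.8584894241838055 [[-0.09 -0.15]
 [-0.05  1.34]
 [ 0.34 -0.21]
 [ 0.74 -1.37]
 [-0.35  0.07]
 [ 0.09 -0.37]]
seat [ 0.54088119 -0.16116681  0.175     ] grip [0.5774401  0.06513788 0.21717241] pivot [0.66851318 0.06809303 0.165     ]
```

```bash
cat > ov.py <<'E'
from fit import *
def rect(d,im,x0,y0,f,c,hx,hy,z,p,col):
    P=[W(p,[c[0]+a*hx,c[1]+b*hy,z]) for a,b in((-1,-1),(1,-1),(1,1),(-1,1))]
    q=(proj(d,P)-[x0,y0]+.5)*f-.5
    cv2.polylines(im,[q.round().astype(int)],True,col,1,cv2.LINE_AA)
def big(d,x0,y0,w,h,f): return np.ascontiguousarray(cv2.resize(d["image"][y0:y0+h,x0:x0+w,::-1],None,fx=f,fy=f,interpolation=cv2.INTER_CUBIC))
out=[]
for d,(x0,y0) in((t,(455,220)),(s,(355,130))):
    im=big(d,x0,y0,45,40,12)
    rect(d,im,x0,y0,12,(-.085,0),.0068,.0185,.191,p,(0,0,255))
    rect(d,im,x0,y0,12,(-.085,0),.0038,.01545,.187,p,(0,255,0))
    rect(d,im,x0,y0,12,(-.085,0),.0038,.01545,.175,p,(255,0,0))
    out.append(im)
cv2.imwrite("pics/ov_cl.png",cv2.resize(np.hstack(out),None,fx=.74,fy=.74))
im=big(t,340,80,250,250,2.4)
rect(t,im,340,80,2.4,(.115,0),.115,.155,.25,p,(0,0,255)); rect(t,im,340,80,2.4,(.115,0),.115,.155,.05,p,(0,255,0))
rect(t,im,340,80,2.4,(0,0),.23,.155,.0,p,(255,0,0))
cv2.imwrite("pics/ov_mt.png",im)
E
python3 ov.py
```

```text
(array([0.57682569, 0.06530699, 0.22053574]), np.float64(0.0009102887156242647)) (array([ 0.54186074, -0.16153669,  0.18680023]), np.float64(0.0012818592636750798))
[ 0.62583648 -0.15841017  0.03243676] 1.8584894241838055 [[-0.09 -0.15]
 [-0.05  1.34]
 [ 0.34 -0.21]
 [ 0.74 -1.37]
 [-0.35  0.07]
 [ 0.09 -0.37]]
seat [ 0.54088119 -0.16116681  0.175     ] grip [0.5774401  0.06513788 0.21717241] pivot [0.66851318 0.06809303 0.165     ]
```

View pics/ov_cl.png

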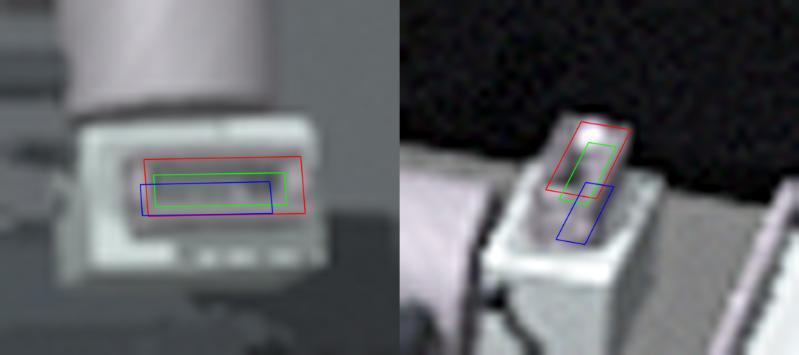

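View pics/ov_mt.png

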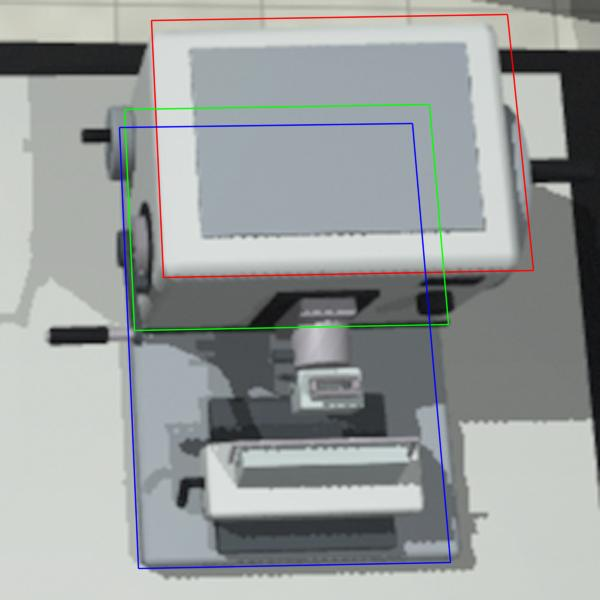

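```bash
python3 - <<'E' | tail -1
from ov import *
f=26
im=big(t,462,230,30,22,f)
a=im.copy()
rect(t,im,462,230,f,(-.085,0),.0068,.0185,.191,p,(0,0,255))
rect(t,im,462,230,f,(-.085,0),.0038,.01545,.187,p,(0,255,0))
cv2.imwrite("pics/ov_cl2.png",im)
im=big(s,362,138,26,22,f)
rect(s,im,362,138,f,(-.085,0),.0068,.0185,.191,p,(0,0,255))
rect(s,im,362,138,f,(-.085,0),.0038,.01545,.187,p,(0,255,0))
cv2.imwrite("pics/ov_cl3.png",im)
E
```

```text
seat [ 0.54088119 -0.16116681  0.175     ] grip [0.5774401  0.06513788 0.21717241] pivot [0.66851318 0.06809303 0.165     ]
```

View pics/ov_cl2.png

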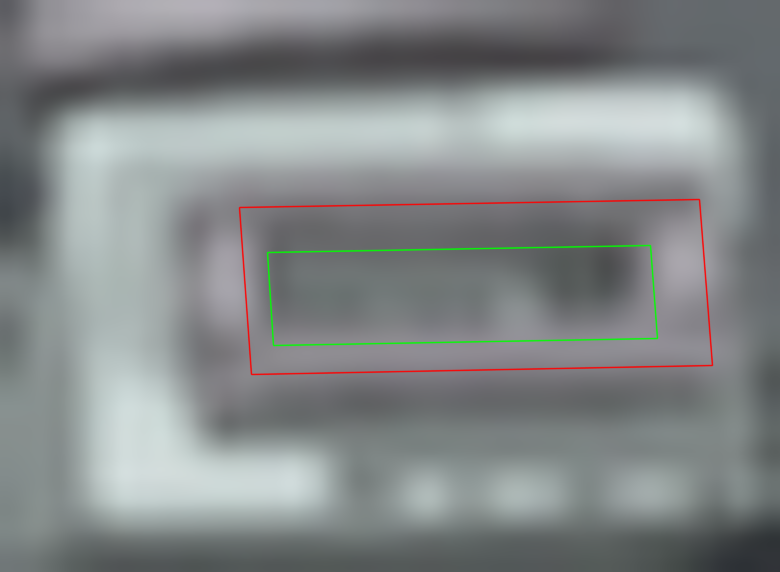

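View pics/ov_cl3.png

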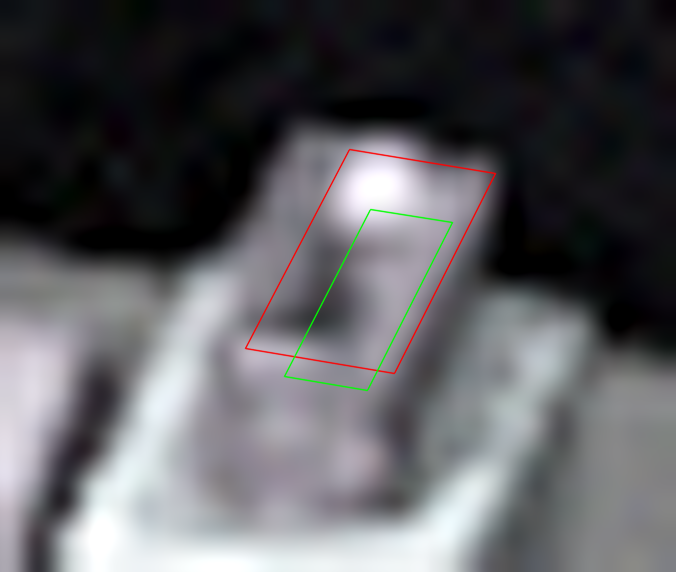

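```bash
cat > rack.py <<'E'
from fit import *
T=lambda X,Y:px(235,225,10,X,Y); S=lambda X,Y:px(270,310,9,X,Y)
a1,e1=tri(t,T(352,200),s,S(250,222)); a2,e2=tri(t,T(265,437),s,S(465,352))
print(a1,e1,a2,e2,(a1+a2)/2,np.degrees(np.arctan2(*(a1-a2)[1::-1])))
# side corners of the rack
ob=[(s,S(128,320),[-1,-1]),]
def Wz(p,P):
    a=p[2];return [p[0]+np.cos(a)*P[0]-np.sin(a)*P[1],p[1]+np.sin(a)*P[0]+np.cos(a)*P[1],P[2]]
obs2=[(s,S(130,322),[.047,.025,0]),(s,S(465,537),[-.047,.025,0]),(s,S(605,392),[-.047,-.025,0]),
      (s,S(127,250),[.047,.025,.026]),(s,S(465,463),[-.047,.025,.026]),(s,S(607,322),[-.047,-.025,.026]),
      (t,T(475,178),[.047,-.025,.026]),(t,T(130,470),[-.047,.025,.026]),(t,T(350,553),[-.047,-.025,.026]),(t,T(252,98),[.047,.025,.026])]
r2=least_squares(lambda q:np.concatenate([proj(d,Wz(q,P))[0]-u for d,u,P in obs2]),[.45,.3,-.3])
q=r2.x; print("rack",q,np.degrees(q[2]),r2.fun.reshape(-1,2).round(1).tolist())
def box(d,im,x0,y0,f,lo,hi,q,col):
    for z in(lo[2],hi[2]):
        P=[Wz(q,[x,y,z]) for x,y in((lo[0],lo[1]),(hi[0],lo[1]),(hi[0],hi[1]),(lo[0],hi[1]))]
        cv2.polylines(im,[((proj(d,P)-[x0,y0]+.5)*f-.5).round().astype(int)],True,col,1,cv2.LINE_AA)
if __name__=="__main__":
  for d,x0,y0,w,h,f,n in((t,235,225,70,60,10,"a"),(s,270,310,80,70,9,"b")):
    im=np.ascontiguousarray(cv2.resize(d["image"][y0:y0+h,x0:x0+w,::-1],None,fx=f,fy=f,interpolation=cv2.INTER_CUBIC))
    box(d,im,x0,y0,f,[-.047,-.025,0],[.047,.025,.026],q,(0,255,0))
    box(d,im,x0,y0,f,[-.003,-.01425,.026],[.003,.01425,.05],q,(0,0,255))
    box(d,im,x0,y0,f,[-.011,-.0115,.027],[-.003,.0115,.048],q,(255,0,0))
    cv2.imwrite(f"pics/ov_r{n}.png",im)
E
python3 rack.py|tail -3
```

```text
seat [ 0.54088119 -0.16116681  0.175     ] grip [0.5774401  0.06513788 0.21717241] pivot [0.66851318 0.06809303 0.165     ]
[0.55637697 0.29422334 0.02191067] 0.000666169543494394 [0.49946013 0.31288646 0.02310472] 0.001680415777529934 [0.52791855 0.3035549  0.02250769] -18.15439442264723
rack [ 0.52602851  0.3043351  -0.31233033] -17.8952099790711 [[-0.4, 0.6], [0.2, 0.7], [0.7, 0.3], [-0.7, -0.3], [0.2, 0.0], [0.7, -0.8], [-0.6, -0.8], [0.6, 0.4], [-1.5, -1.1], [2.0, 0.6]]
```

View pics/ov_ra.png

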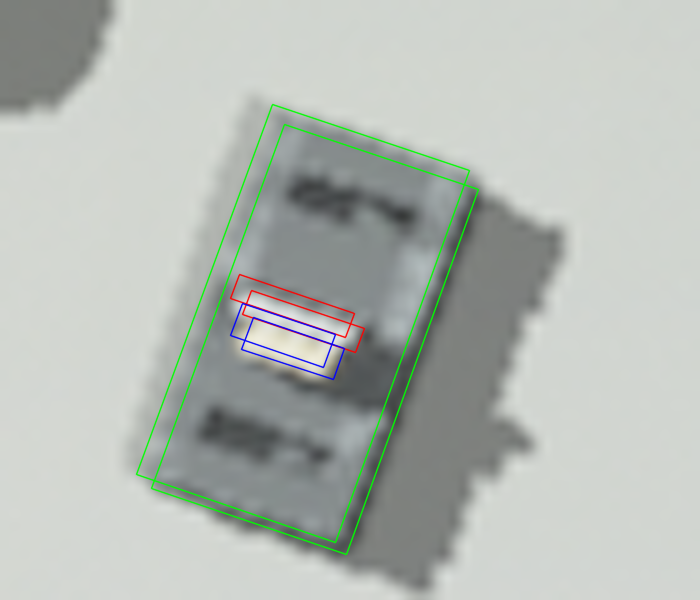

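View pics/ov_rb.png

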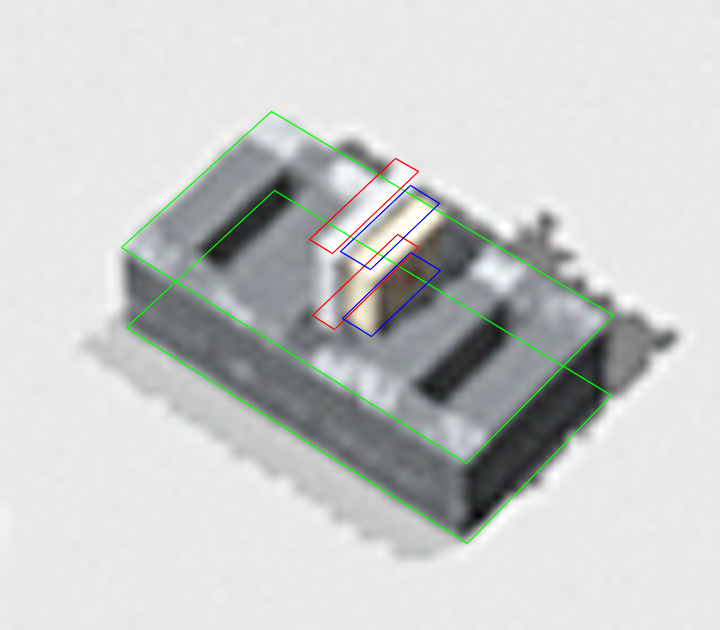

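```bash
cat > go.py <<'E'
import sys; from h import *
# usage: go.py x y z yawdeg(of jaw z axis vs world x) : prints shift and rotvec in current tool axes for pointing-down tool
def plan(xyz,yaw,o=None):
    o=o or manip.get_obs(); Rc=R.from_quat(o["eef_rot"]); p=np.array(o["ee_pos"])
    print("t",round(o["time"],2),"pos",p.round(4),"axes x,y,z:",Rc.as_matrix().T.round(3).tolist(),"F",o["ft_force"].round(1),"open",round(o["opening"],4),"j",o["joint_positions"].round(2))
    a=np.radians(yaw); best=None
    for sg in(1,-1):
        z=sg*np.array([np.cos(a),np.sin(a),0]); y=np.array([0,0,-1.]); x=np.cross(y,z)
        Rt=R.from_matrix(np.c_[x,y,z]); rv=(Rc.inv()*Rt).as_rotvec(degrees=True)
        print(" shift(mm)",(Rc.inv().apply(np.array(xyz)-p)*1000).round(1),"rot",rv.round(2))
if __name__=="__main__":
    v=list(map(float,sys.argv[1:])); plan(v[:3],v[3])
E
python3 go.py .5212 .3057 .14 -18
```

```text
t 0.7 pos [0.2296 0.5271 0.2146] axes x,y,z: [[0.917, -0.399, 0.0], [0.0, 0.0, -1.0], [0.399, 0.917, 0.0]] F [0.6 0.5 0.3] open 0.0919 j [ 0.95  0.16  1.6   0.    1.39 -0.21]
 shift(mm) [355.7  74.6 -86.6] rot [-0.   84.47 -0.  ]
 shift(mm) [355.7  74.6 -86.6] rot [ -0.   -95.53   0.  ]
```

```bash
python3 -m inch '1 0.3557 0.0746 -0.0866 0 84.5 0; 1 0.3557 0.0746 -0.0866 0 84.5 0; 1 0.3557 0.0746 -0.0866 0 84.5 0; 1 0.3557 0.0746 -0.0866 0 84.5 0; 1 0.3557 0.0746 -0.0866 0 84.5 0; 1 0.3557 0.0746 -0.0866 0 84.5 0; 1 0.3557 0.0746 -0.0866 0 84.5 0; 1 0.3557 0.0746 -0.0866 0 84.5 0; 1 0.3557 0.0746 -0.0866 0 84.5 0; 1 0.3557 0.0746 -0.0866 0 84.5 0; 1 0.3557 0.0746 -0.0866 0 84.5 0; 1 0.3557 0.0746 -0.0866 0 84.5 0'; python3 go.py .5212 .3057 .05 -18
```

```text
time: 1.9
ee_pos: [0.5211, 0.3058, 0.14]
eef_rot: [0.416, -0.572, 0.572, -0.416]
ft_force: [-0.3, 0.7, -0.2]
opening: 0.0918
t 1.9 pos [0.5211 0.3058 0.14  ] axes x,y,z: [[-0.307, -0.952, 0.0], [-0.0, -0.0, -1.0], [0.952, -0.307, 0.0]] F [-0.3  0.7 -0.2] open 0.0918 j [ 0.33  0.3   1.59 -0.    1.26  0.64]
 shift(mm) [ 0.  90.   0.1] rot [-0.    0.14  0.  ]
 shift(mm) [ 0.  90.   0.1] rot [   0.   -179.86    0.  ]
```

```bash
python3 -m inch '1 0 0.045 0 0 0 0; 1 0 0.08 0 0 0 0; 1 0 0.08 0 0 0 0'
cat > look.py <<'E'
import sys; from h import *
# look.py name x0 y0 w h f x0 y0 w h f  (top, side)
v=sys.argv; a=list(map(int,v[2:]))
for n,k in(("top",a[:5]),("side",a[5:])): crop(cam(n),*k,f"{v[1]}_{n}.png")
E
python3 look.py g1 220 210 100 90 6 250 290 130 110 5; python3 go.py .5212 .3057 .031 -18
```

```text
time: 2.2
ee_pos: [0.5165, 0.3043, 0.0546]
eef_rot: [-0.42, 0.573, -0.571, 0.412]
ft_force: [-0.6, -0.7, -0.3]
opening: 0.0919
t 2.3 pos [0.5209 0.3059 0.0603] axes x,y,z: [[-0.308, -0.951, 0.0], [-0.001, -0.0, -1.0], [0.951, -0.308, -0.001]] F [ 0.6 -0.5  0.5] open 0.092 j [ 0.33  0.39  1.64 -0.    1.11  0.64]
 shift(mm) [ 0.1 29.3  0.3] rot [0.03 0.06 0.02]
 shift(mm) [ 0.1 29.3  0.3] rot [ 4.0000e-02 -1.7994e+02 -5.0000e-02]
```

View pics/g1_side.png

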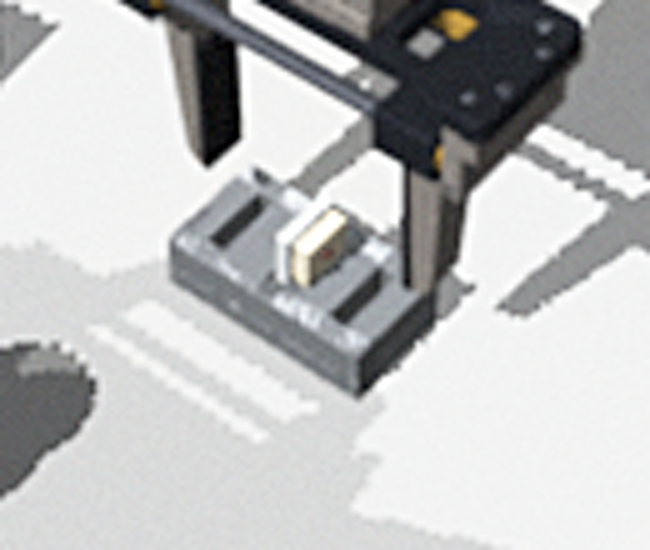

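View pics/g1_top.png

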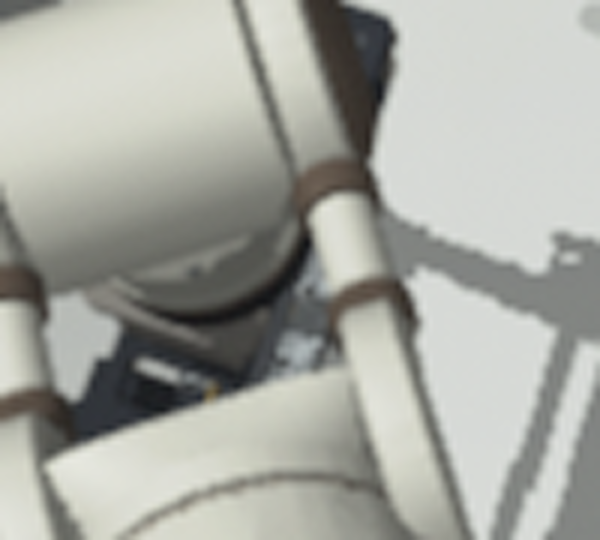

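```bash
python3 -m inch '1 0 0.015 0 0 0 0; 1 0 0.029 0 0 0 0; 1 0 0.029 0 0 0 0; 1 0 0.029 0 0 0 0'; python3 -m inch '0.2 0 0 0 0 0 0; -0.2 0 0 0 0 0 0; -0.5 0 0 0 0 0 0;-0.6 0 0 0 0 0 0;-0.6 0 0 0 0 0 0'; python3 look.py g2 220 210 100 90 6 250 290 130 110 5; python3 go.py .5212 .3057 .031 -18
```

```text
time: 2.7
ee_pos: [0.5209, 0.3056, 0.0307]
eef_rot: [-0.416, 0.572, -0.572, 0.415]
ft_force: [-0.3, -0.4, -0.9]
opening: 0.0919
time: 3.2
ee_pos: [0.5212, 0.3057, 0.0311]
eef_rot: [0.415, -0.572, 0.572, -0.416]
ft_force: [0.5, -0.5, 0.1]
opening: 0.054
t 3.3 pos [0.5212 0.3057 0.031 ] axes x,y,z: [[-0.31, -0.951, -0.0], [0.0, 0.0, -1.0], [0.951, -0.31, 0.0]] F [-0.2 -0.4  0.2] open 0.0459 j [0.33 0.43 1.65 0.   1.06 0.65]
 shift(mm) [-0.  0.  0.] rot [-0.   -0.04 -0.  ]
 shift(mm) [-0.  0.  0.] rot [  0.   179.96  -0.  ]
```

View pics/g2_side.png

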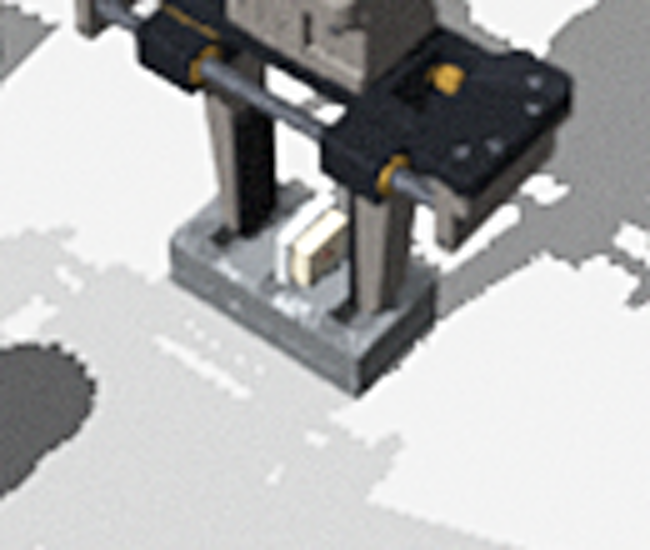

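```bash
python3 -m inch '-0.55 0 0 0 0 0 0; -0.55 0 0 0 0 0 0; -0.55 0 0 0 0 0 0;-0.55 0 0 0 0 0 0;-0.55 0 0 0 0 0 0'; python3 look.py g3 220 210 100 90 6 270 310 70 60 10; python3 go.py .5212 .3057 .031 -18
```

```text
time: 3.8
ee_pos: [0.5211, 0.3057, 0.031]
eef_rot: [-0.415, 0.572, -0.572, 0.415]
ft_force: [0.3, 0.8, 0.1]
opening: 0.0206
t 3.9 pos [0.5211 0.3057 0.031 ] axes x,y,z: [[-0.31, -0.951, 0.0], [-0.0, -0.0, -1.0], [0.951, -0.31, -0.0]] F [0.4 0.3 0.1] open 0.0205 j [ 0.33  0.43  1.65 -0.    1.06  0.65]
 shift(mm) [-0.  -0.   0.1] rot [ 0.   -0.04  0.  ]
 shift(mm) [-0.  -0.   0.1] rot [ -0.   179.96   0.  ]
```

View pics/g3_side.png

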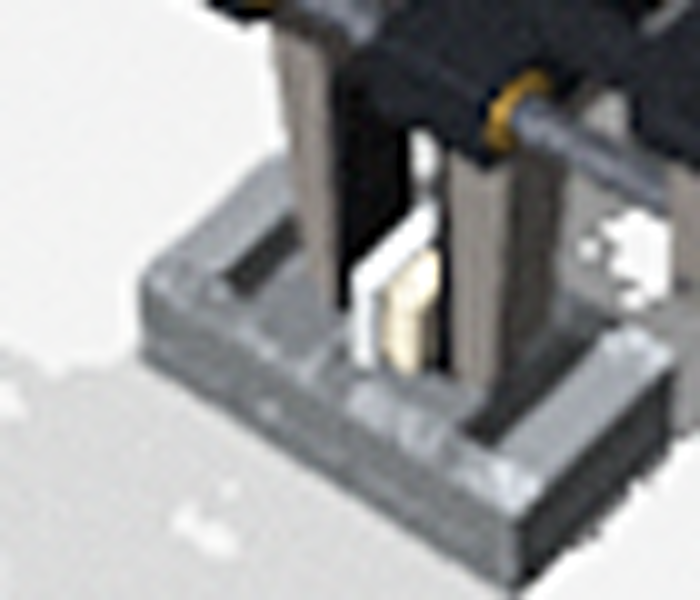

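```bash
python3 -m inch '-0.55 0 0 0.001 0 0 0; -0.65 0 0 0.001 0 0 0; -0.8 0 0 0.001 0 0 0;-1 0 0 0.001 0 0 0;-1 0 0 0.001 0 0 0;-1 0 0 0.001 0 0 0'; python3 go.py .5212 .3057 .15 -18
```

```text
time: 4.5
ee_pos: [0.5221, 0.3054, 0.031]
eef_rot: [0.415, -0.572, 0.572, -0.415]
ft_force: [0.3, -0.1, 0.4]
opening: 0.0134
t 4.5 pos [0.5221 0.3054 0.031 ] axes x,y,z: [[-0.31, -0.951, 0.0], [0.0, -0.0, -1.0], [0.951, -0.31, 0.0]] F [ 0.3 -0.1  0.4] open 0.0134 j [ 0.33  0.44  1.64 -0.    1.06  0.64]
 shift(mm) [  -0. -119.   -1.] rot [-0.   -0.04  0.  ]
 shift(mm) [  -0. -119.   -1.] rot [ -0.   179.96  -0.  ]
```

```bash
python3 -m inch '-1 0 -0.02 0 0 0 0; -1 0 -0.06 0 0 0 0; -1 0 -0.11 0 0 0 0; -1 0 -0.16 0 0 0 0; -1 0 -0.21 0 0 0 0; -1 0 -0.249 0 0 0 0; -1 0 -0.249 0 0 0 0'; python3 look.py g4 220 210 100 90 6 150 50 400 300 2; python3 go.py .5373 -.1613 .28 1.9
```

```text
time: 5.2
ee_pos: [0.5251, 0.3065, 0.288]
eef_rot: [0.411, -0.571, 0.574, -0.42]
ft_force: [1.0, -0.3, -0.0]
opening: 0.0137
t 5.3 pos [0.5225 0.3055 0.2808] axes x,y,z: [[-0.31, -0.951, -0.001], [0.002, 0.001, -1.0], [0.951, -0.31, 0.001]] F [-0.7  0.2 -2.5] open 0.0136 j [0.33 0.2  1.42 0.   1.52 0.64]
 shift(mm) [439.3   0.5 158.7] rot [ -0.09 -19.94  -0.05]
 shift(mm) [439.3   0.5 158.7] rot [ 7.0000e-02  1.6006e+02 -1.3000e-01]
```

View pics/g4_side.png

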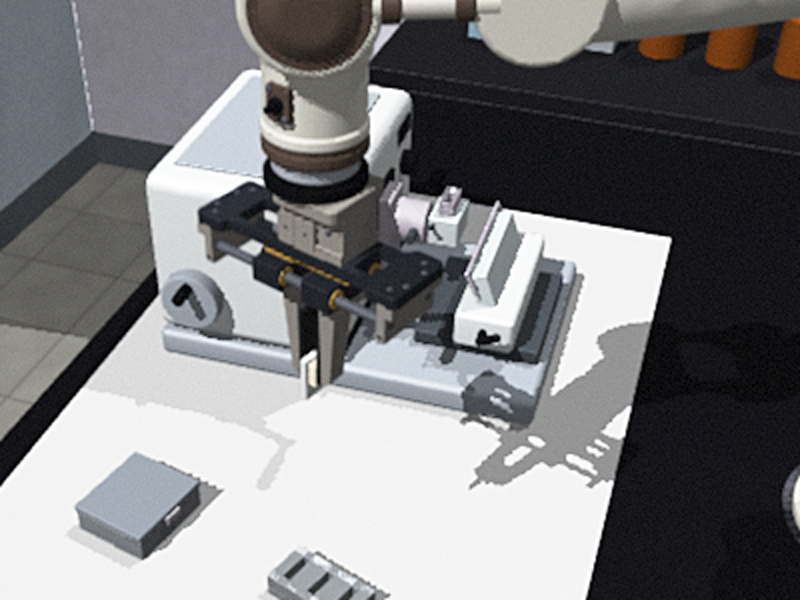

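```bash
python3 -m inch '-1 0.03 0 0.01 0 -1 0; -1 0.07 0 0.025 0 -3 0; -1 0.11 0 0.04 0 -5 0; -1 0.155 0 0.056 0 -7 0; -1 0.2 0 0.072 0 -9 0; -1 0.245 0 0.088 0 -11 0; -1 0.29 0 0.105 0 -13 0; -1 0.335 0 0.121 0 -15 0; -1 0.375 0 0.136 0 -17 0; -1 0.41 0 0.148 0 -18.5 0; -1 0.43 0 0.1555 0 -19.5 0; -1 0.4393 0 0.1587 0 -19.9 0'; python3 -m inch '-1 0 0 0 0 0 0; -1 0 0 0 0 0 0;-1 0 0 0 0 0 0'; python3 go.py .5373 -.1613 .226 1.9
```

```text
time: 6.5
ee_pos: [0.5357, -0.1629, 0.2771]
eef_rot: [0.508, -0.494, 0.491, -0.507]
ft_force: [0.3, 0.8, -0.8]
opening: 0.0138
time: 6.8
ee_pos: [0.5369, -0.16, 0.2796]
eef_rot: [-0.508, 0.492, -0.491, 0.508]
ft_force: [0.1, 0.1, -0.5]
opening: 0.0135
t 6.8 pos [ 0.5369 -0.16    0.2796] axes x,y,z: [[0.034, -0.999, -0.001], [-0.001, 0.001, -1.0], [0.999, 0.034, -0.001]] F [ 0.1  0.1 -0.5] open 0.0135 j [-0.51  0.08  1.55  0.    1.51 -0.54]
 shift(mm) [ 1.3 53.6  0.3] rot [ 0.03  0.04 -0.04]
 shift(mm) [ 1.3 53.6  0.3] rot [-7.0000e-02 -1.7996e+02 -5.0000e-02]
```

Lower to 14 mm above the mouth (lower edge ≈ 0.205) and look.

```bash
python3 -m inch '-1 0.0013 0.02 0 0 0 0; -1 0.0013 0.04 0 0 0 0; -1 0.0013 0.0536 0 0 0 0;-1 0.0013 0.0536 0 0 0 0;-1 0.0013 0.0536 0 0 0 0'; python3 look.py g5 440 180 80 70 8 340 110 70 60 11; python3 go.py .5373 -.1613 .226 1.9
```

```text
time: 7.3
ee_pos: [0.5372, -0.1624, 0.2269]
eef_rot: [-0.508, 0.492, -0.492, 0.508]
ft_force: [-0.0, -0.2, 0.3]
opening: 0.0143
t 7.4 pos [ 0.5377 -0.1629  0.2277] axes x,y,z: [[0.033, -0.999, 0.001], [0.002, -0.001, -1.0], [0.999, 0.033, 0.002]] F [-0.7  0.4 -0.4] open 0.014 j [-0.51  0.11  1.62 -0.    1.41 -0.54]
 shift(mm) [-1.6  1.7 -0.3] rot [-0.11 -0.02  0.07]
 shift(mm) [-1.6  1.7 -0.3] rot [-1.0000e-01  1.7998e+02 -1.7000e-01]
```

View pics/g5_side.png

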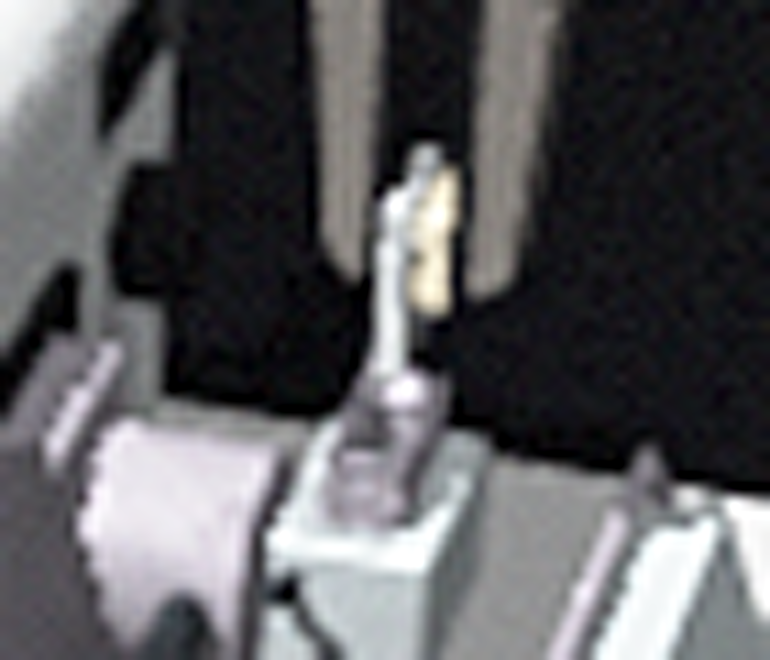

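View pics/g5_top.png

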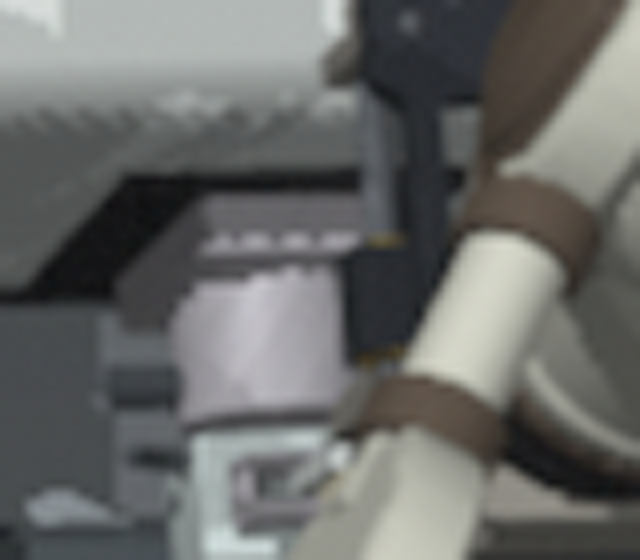

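```bash
cat > ovc.py <<'E'
import sys; from h import *
from scipy.spatial.transform import Rotation as R
name=sys.argv[1]; low=.0208
P=np.array([manip.get_obs()["ee_pos"] for _ in range(1)]).mean(0)
seat=np.array([.5409,-.1612,.175]); a=np.radians(1.86)
def Wq(o,v): return o+np.array([np.cos(a)*v[0]-np.sin(a)*v[1],np.sin(a)*v[0]+np.cos(a)*v[1],v[2]])
def draw(d,im,x0,y0,f,o,lo,hi,col):
    for z in(lo[2],hi[2]):
        Q=[Wq(o,[x,y,z]) for x,y in((lo[0],lo[1]),(hi[0],lo[1]),(hi[0],hi[1]),(lo[0],hi[1]))]
        cv2.polylines(im,[((proj(d,Q)-[x0,y0]+.5)*f-.5).round().astype(int)],True,col,1,cv2.LINE_AA)
for n,(x0,y0,w,h,f) in(("top",(455,200,50,55,11)),("side",(350,110,50,60,10))):
    d=cam(n); im=np.ascontiguousarray(cv2.resize(d["image"][y0:y0+h,x0:x0+w,::-1],None,fx=f,fy=f,interpolation=cv2.INTER_CUBIC)); raw=im.copy()
    draw(d,im,x0,y0,f,seat,[-.0068,-.0185,.016],[.0068,.0185,.016],(0,0,255))
    draw(d,im,x0,y0,f,seat,[-.0038,-.01545,.0],[.0038,.01545,.012],(0,255,0))
    o=P+[0,0,-low]; o=Wq(o,[.004,0,0])
    draw(d,im,x0,y0,f,o,[-.003,-.01425,0],[.003,.01425,.04],(255,0,0))
    draw(d,im,x0,y0,f,o,[-.011,-.0115,.017],[-.003,.0115,.038],(0,200,255))
    cv2.imwrite(f"pics/{name}_{n}.png",np.hstack([raw,im])[:, :][:600,:1100] if 0 else cv2.resize(np.hstack([raw,im]),None,fx=.72,fy=.72))
print(P.round(4))
E
python3 ovc.py h1
```

```text
[ 0.5377 -0.1629  0.2277]
```

View pics/h1_side.png

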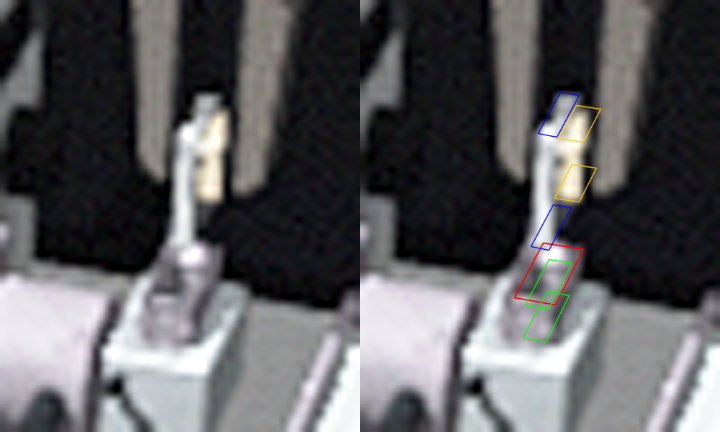

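View pics/h1_top.png

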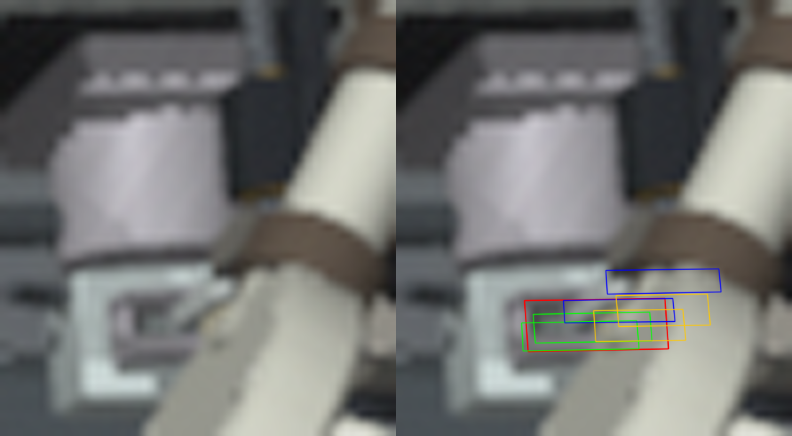

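```bash
python3 -m inch '-1 -0.0018 0 0 0 0 0; -1 -0.0018 0 0 0 0 0; -1 -0.0018 0.005 0 0 0 0; -1 -0.0018 0.01 0 0 0 0; -1 -0.0018 0.0135 0 0 0 0; -1 -0.0018 0.0135 0 0 0 0;-1 -0.0018 0.0135 0 0 0 0'; python3 ovc.py h2;python3 go.py .5373 -.1613 .196 1.9
```

```text
time: 8.2
ee_pos: [0.5368, -0.1609, 0.2127]
eef_rot: [0.508, -0.492, 0.492, -0.508]
ft_force: [0.1, 0.3, -0.9]
opening: 0.0142
[ 0.5368 -0.1609  0.2127]
t 8.3 pos [ 0.537 -0.161  0.213] axes x,y,z: [[0.033, -0.999, 0.0], [-0.0, -0.0, -1.0], [0.999, 0.033, -0.0]] F [-0.6 -1.1 -0.4] open 0.0136 j [-0.51  0.12  1.64 -0.    1.38 -0.54]
 shift(mm) [ 0.3 17.   0.3] rot [ 0.   -0.04  0.  ]
 shift(mm) [ 0.3 17.   0.3] rot [ -0.   179.96   0.  ]
```

View pics/h2_side.png

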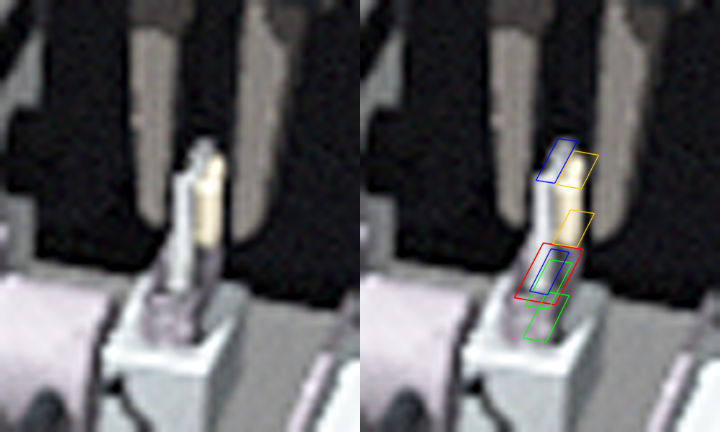

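View pics/h2_top.png

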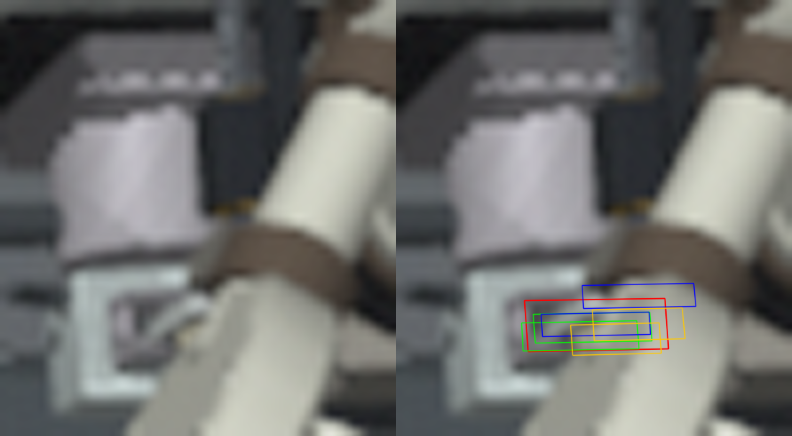

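```bash
python3 -m inch '-1 0 0.003 0 0 0 0; -1 0 0.006 0 0 0 0; -1 0 0.008 0 0 0 0; -1 0 0.008 0 0 0 0'; python3 go.py .5373 -.1613 .196 1.9; python3 -m inch '-1 0 0 0 0 0 0';python3 go.py .5373 -.1613 .196 1.9
```

```text
time: 8.7
ee_pos: [0.5389, -0.1613, 0.2059]
eef_rot: [-0.507, 0.49, -0.493, 0.509]
ft_force: [5.7, -0.5, 2.1]
opening: 0.0141
t 8.7 pos [ 0.5389 -0.1613  0.2059] axes x,y,z: [[0.033, -0.999, 0.002], [0.005, -0.001, -1.0], [0.999, 0.033, 0.005]] F [ 5.7 -0.5  2.1] open 0.0141 j [-0.51  0.13  1.65  0.    1.36 -0.54]
 shift(mm) [-0.1  9.9 -1.6] rot [-0.3  -0.04  0.09]
 shift(mm) [-0.1  9.9 -1.6] rot [-1.4000e-01  1.7996e+02 -4.7000e-01]
time: 8.8
ee_pos: [0.5389, -0.1613, 0.2059]
eef_rot: [-0.507, 0.49, -0.493, 0.509]
ft_force: [6.3, -0.1, 2.5]
opening: 0.0136
t 8.8 pos [ 0.5389 -0.1613  0.2059] axes x,y,z: [[0.033, -0.999, 0.002], [0.005, -0.001, -1.0], [0.999, 0.033, 0.005]] F [ 6.3 -0.1  2.5] open 0.0136 j [-0.51  0.13  1.65  0.    1.36 -0.54]
 shift(mm) [-0.1  9.9 -1.6] rot [-0.3  -0.03  0.09]
 shift(mm) [-0.1  9.9 -1.6] rot [-1.4000e-01  1.7997e+02 -4.7000e-01]
```

```bash
python3 -m inch '-1 0 0 0.0015 0 0 0; -1 0 0 0.0025 0 0 0; -1 0 0 0.0025 0 0 0; -1 0 0 0.0025 0 0 0'; python3 go.py .5393 -.1613 .196 1.9
```

```text
time: 9.2
ee_pos: [0.5392, -0.1607, 0.2045]
eef_rot: [0.508, -0.492, 0.491, -0.508]
ft_force: [1.0, -0.5, -0.1]
opening: 0.0137
t 9.2 pos [ 0.5392 -0.1607  0.2045] axes x,y,z: [[0.033, -0.999, -0.0], [-0.001, 0.0, -1.0], [0.999, 0.033, -0.001]] F [ 1.  -0.5 -0.1] open 0.0137 j [-0.5   0.14  1.64 -0.    1.36 -0.54]
 shift(mm) [0.6 8.5 0.1] rot [ 0.05 -0.04 -0.03]
 shift(mm) [0.6 8.5 0.1] rot [4.0000e-02 1.7996e+02 7.0000e-02]
```

Force relieved; continue down.

```bash
python3 -m inch '-1 0 0.002 0.0003 0 0 0; -1 0 0.004 0.0003 0 0 0; -1 0 0.006 0.0003 0 0 0; -1 0 0.006 0.0003 0 0 0'; python3 go.py .5393 -.1613 .196 1.9; python3 -m inch '-1 0 0.001 0 0 0 0; -1 0 0.002 0 0 0 0;-1 0 0.002 0 0 0 0';python3 go.py .5373 -.1613 .196 1.9
```

```text
time: 9.6
ee_pos: [0.5394, -0.1607, 0.1982]
eef_rot: [0.508, -0.492, 0.491, -0.508]
ft_force: [0.6, -0.7, -1.2]
opening: 0.0134
t 9.6 pos [ 0.5394 -0.1607  0.1982] axes x,y,z: [[0.032, -0.999, -0.001], [-0.001, 0.001, -1.0], [0.999, 0.032, -0.001]] F [ 0.6 -0.7 -1.2] open 0.0134 j [-0.5   0.14  1.65 -0.    1.35 -0.54]
 shift(mm) [ 0.6  2.2 -0.1] rot [ 0.06 -0.04 -0.03]
 shift(mm) [ 0.6  2.2 -0.1] rot [5.0000e-02 1.7996e+02 1.0000e-01]
time: 9.9
ee_pos: [0.5395, -0.1608, 0.1966]
eef_rot: [0.508, -0.492, 0.492, -0.508]
ft_force: [0.3, -0.3, 0.0]
opening: 0.0138
t 9.9 pos [ 0.5395 -0.1608  0.1966] axes x,y,z: [[0.032, -0.999, -0.0], [-0.001, 0.0, -1.0], [0.999, 0.032, -0.001]] F [ 0.3 -0.3  0. ] open 0.0138 j [-0.5   0.14  1.65 -0.    1.35 -0.54]
 shift(mm) [ 0.4  0.6 -2.2] rot [ 0.04 -0.04 -0.01]
 shift(mm) [ 0.4  0.6 -2.2] rot [2.0000e-02 1.7996e+02 6.0000e-02]
```

```bash
python3 -m inch '-1 0 0.001 0 0 0 0; -1 0 0.0015 0 0 0 0;-1 0 0.0015 0 0 0 0';python3 -m inch '-1 0 0.001 0 0 0 0; -1 0 0.001 0 0 0 0;-1 0 0.001 0 0 0 0'
```

```text
time: 10.2
ee_pos: [0.5398, -0.1609, 0.196]
eef_rot: [0.508, -0.492, 0.492, -0.508]
ft_force: [-2.1, 0.7, 4.0]
opening: 0.0137
time: 10.5
ee_pos: [0.5398, -0.1609, 0.196]
eef_rot: [0.508, -0.492, 0.492, -0.508]
ft_force: [-4.2, 1.1, 9.0]
opening: 0.0135
```

```bash
python3 -m inch '-1 0 -0.0015 -0.0005 0 0 0; -1 0 -0.0015 -0.0005 0 0 0; -0.4 0 -0.0015 -0.0005 0 0 0; -0.3 0 -0.0015 -0.0005 0 0 0; -0.3 0 -0.0015 -0.0005 0 0 0; -0.2 0 -0.0015 -0.0005 0 0 0; 0 0 -0.0015 -0.0005 0 0 0; 0 0 -0.0015 -0.0005 0 0 0';python3 ovc.py i1
```

```text
time: 11.3
ee_pos: [0.5393, -0.1609, 0.1958]
eef_rot: [0.508, -0.492, 0.492, -0.508]
ft_force: [-0.2, -0.1, -0.9]
opening: 0.046
[ 0.5393 -0.1609  0.1958]
```

View pics/i1_side.png

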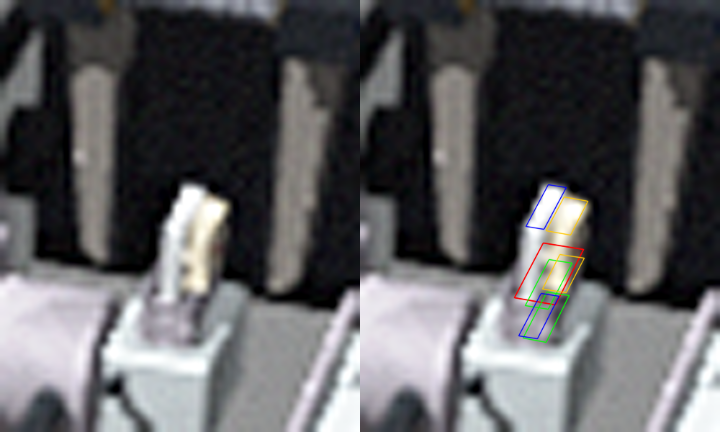

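```bash
python3 -m inch '0 0 -0.02 0 0 0 0; 0 0 -0.05 0 0 0 0; 0 0 -0.08 0 0 0 0; 0 0 -0.1 0 0 0 0; 0 0 -0.1 0 0 0 0';python3 go.py .5795 .0655 .296 1.86
```

```text
time: 11.9
ee_pos: [0.5408, -0.1617, 0.2996]
eef_rot: [-0.507, 0.489, -0.494, 0.509]
ft_force: [0.7, -1.2, -0.1]
opening: 0.0458
t 11.9 pos [ 0.5408 -0.1617  0.2996] axes x,y,z: [[0.033, -0.999, 0.003], [0.006, -0.003, -1.0], [0.999, 0.033, 0.006]] F [ 0.7 -1.2 -0.1] open 0.0458 j [-0.5   0.08  1.51  0.    1.54 -0.54]
 shift(mm) [-225.8    3.1   46.1] rot [-0.34  0.01  0.2 ]
 shift(mm) [-225.8    3.1   46.1] rot [   0.31 -179.99    0.53]
```

```bash
python3 -m inch '0 -0.03 0 0.006 0 0 0; 0 -0.07 0 0.015 0 0 0; 0 -0.115 0 0.024 0 0 0; 0 -0.16 0 0.034 0 0 0; 0 -0.2 0 0.042 0 0 0; 0 -0.22 0 0.046 0 0 0; 0 -0.225 0 0.0475 0 0 0; 0 -0.225 0 0.0475 0 0 0; 0 -0.225 0 0.0475 0 0 0';python3 look.py j1 340 150 160 130 5 280 110 130 110 6;python3 go.py .5795 .0655 .198 1.86
```

```text
time: 12.8
ee_pos: [0.5792, 0.0644, 0.2951]
eef_rot: [0.508, -0.492, 0.492, -0.507]
ft_force: [-0.8, 0.9, -0.8]
opening: 0.046
t 12.9 pos [0.5794 0.0642 0.2956] axes x,y,z: [[0.031, -1.0, 0.0], [-0.0, -0.0, -1.0], [1.0, 0.031, -0.0]] F [ 0.2 -0.4 -0.5] open 0.0458 j [-0.1   0.14  1.46 -0.    1.54 -0.13]
 shift(mm) [-1.3 97.6  0.2] rot [ 0.02 -0.1   0.02]
 shift(mm) [-1.3 97.6  0.2] rot [-3.000e-02  1.799e+02  3.000e-02]
```

View pics/j1_side.png

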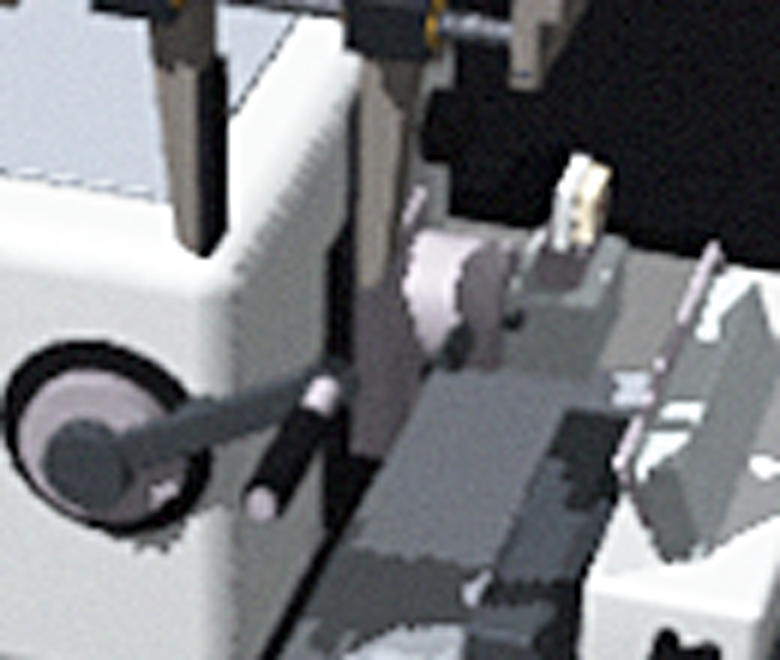

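View pics/j1_top.png

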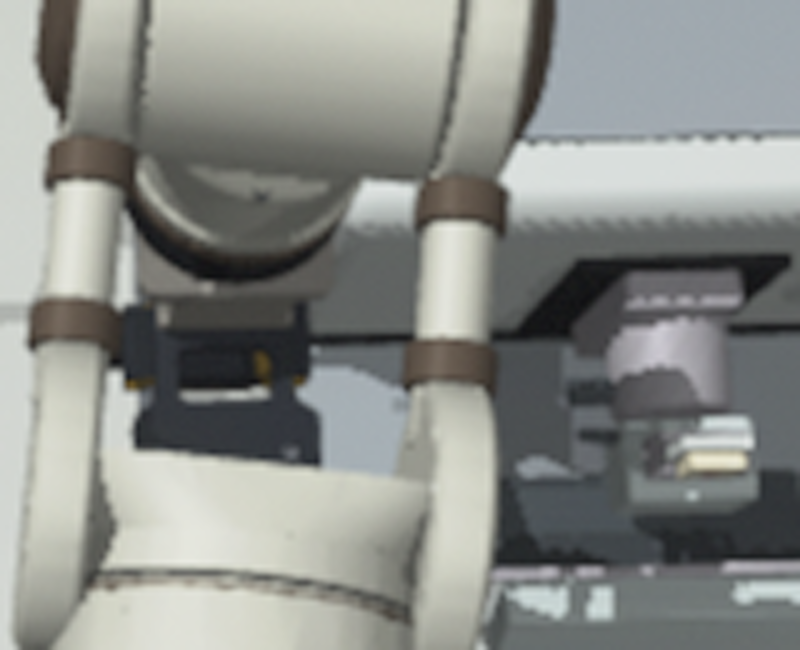

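Run:
```python
from h import *
d=cam("side")
for z in(.214,.302,.35,.4,.45,.5,.55,.6): print(z,proj(d,[.2295,.5266,z]).round(0))
import cv2
crop(d,100,0,400,300,2,"k_side.png")
for z in(.296,.383,.45,.5,.55,.6): print(z,((proj(d,[.5795,.0645,z])-[100,0])*2).round(0))
print(((proj(d,[.5795,-.003,.25])-[100,0])*2).round(0))
```

```text
0.214 [[461. 430.]]
0.302 [[472. 388.]]
0.35 [[479. 362.]]
0.4 [[487. 332.]]
0.45 [[496. 299.]]
0.5 [[506. 263.]]
0.55 [[517. 222.]]
0.6 [[529. 175.]]
0.296 [[455. 304.]]
0.383 [[455. 221.]]
0.45 [[455. 152.]]
0.5 [[456.  96.]]
0.55 [[456.  37.]]
0.6 [[456. -27.]]
[[477. 311.]]
```

View pics/k_side.png

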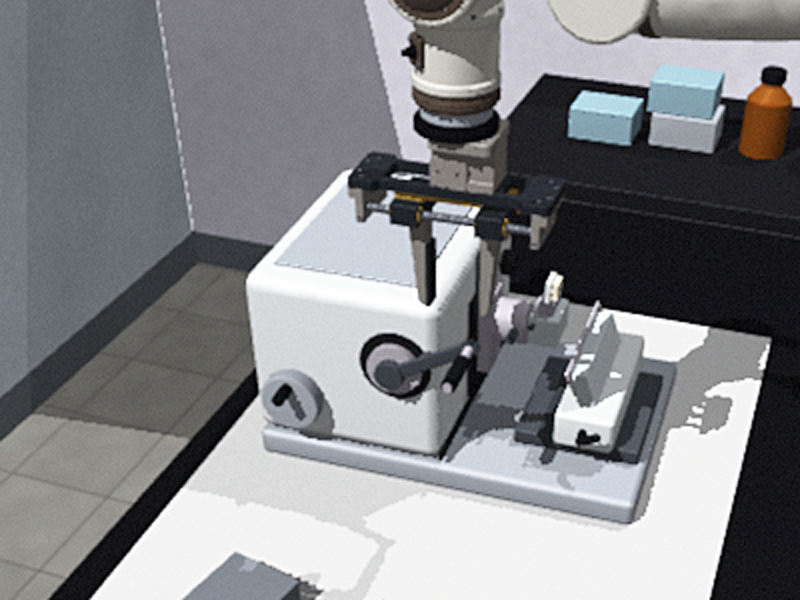

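```bash
python3 -m inch '0 -0.001 0.02 0 0 0 0; 0 -0.001 0.05 0 0 0 0; 0 -0.001 0.075 0 0 0 0; 0 -0.001 0.09 0 0 0 0; 0 -0.001 0.0976 0 0 0 0; 0 -0.001 0.0976 0 0 0 0; 0 -0.001 0.0976 0 0 0 0';python3 look.py j2 340 150 160 130 5 295 140 60 65 9;python3 go.py .5795 .0655 .198 1.86
```

```text
time: 13.65
ee_pos: [0.5802, 0.0663, 0.1996]
eef_rot: [-0.508, 0.491, -0.492, 0.508]
ft_force: [-0.8, 0.0, 0.6]
opening: 0.0458
t 13.75 pos [0.5804 0.0664 0.1999] axes x,y,z: [[0.032, -0.999, 0.0], [0.003, -0.0, -1.0], [0.999, 0.032, 0.003]] F [-0.5 -0.5 -0.2] open 0.0461 j [-0.09  0.19  1.59 -0.    1.36 -0.13]
 shift(mm) [ 0.9  1.9 -0.9] rot [-0.16  0.    0.02]
 shift(mm) [ 0.9  1.9 -0.9] rot [ 3.0e-02 -1.8e+02  2.5e-01]
```

View pics/j2_side.png

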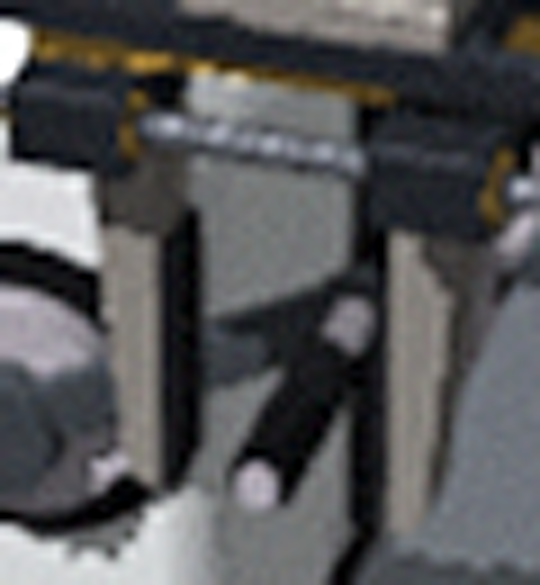

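Run:
```python
from h import *
d=cam("side"); o=manip.get_obs(); Rc=R.from_quat(o["eef_rot"]).as_matrix(); p=o["ee_pos"]
f=9;x0,y0=295,140
im=np.ascontiguousarray(cv2.resize(d["image"][y0:y0+65,x0:x0+60,::-1],None,fx=f,fy=f,interpolation=cv2.INTER_CUBIC))
Q=lambda P:tuple(((proj(d,P)[0]-[x0,y0]+.5)*f-.5).round().astype(int).tolist())
for sg in(1,-1):
    P=[p+Rc@np.array([a,b,sg*.023]) for a,b in((-.01,0),(.01,0),(.01,-.037),(-.01,-.037))]
    cv2.polylines(im,[np.array([Q(k) for k in P])],True,(0,255,0),1)
for g,c in((np.array([.5774,.0651,.2172]),(0,0,255)),(np.array([.5795,.0655,.2172]),(255,0,0))):
    cv2.line(im,Q(g+[-.0008,.025,0]),Q(g-[-.0008,.025,0]),c,1)
cv2.imwrite("pics/l1.png",im); print(p.round(4),o["ft_force"].round(1))
```

```text
[0.5802 0.0665 0.1998] [ 0.   0.4 -0.2]
```

View pics/l1.png

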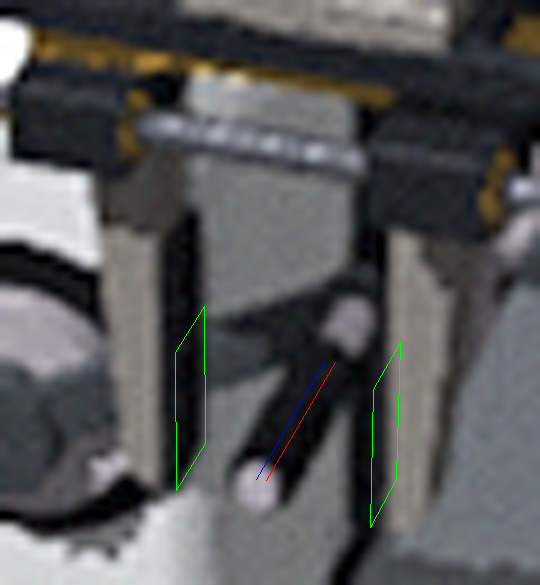

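```bash
python3 -m inch '-0.2 0 0.001 -0.003 0 0 0; -0.4 0 0.001 -0.0035 0 0 0; -0.4 0 0.001 -0.0035 0 0 0; -0.4 0 0.001 -0.0035 0 0 0'; python3 look.py j3 340 150 160 130 5 295 140 60 65 9;python3 go.py .5795 .0655 .198 1.86
```

```text
time: 14.2
ee_pos: [0.5759, 0.0664, 0.1974]
eef_rot: [-0.508, 0.492, -0.492, 0.508]
ft_force: [0.3, 0.2, -0.9]
opening: 0.0276
t 14.3 pos [0.5759 0.0664 0.1973] axes x,y,z: [[0.032, -0.999, 0.0], [0.0, -0.0, -1.0], [0.999, 0.032, 0.0]] F [ 0.1  0.1 -0.2] open 0.0278 j [-0.09  0.18  1.6  -0.    1.35 -0.13]
 shift(mm) [ 1.  -0.7  3.6] rot [-0.  0.  0.]
 shift(mm) [ 1.  -0.7  3.6] rot [   0. -180.    0.]
```

View pics/j3_side.png

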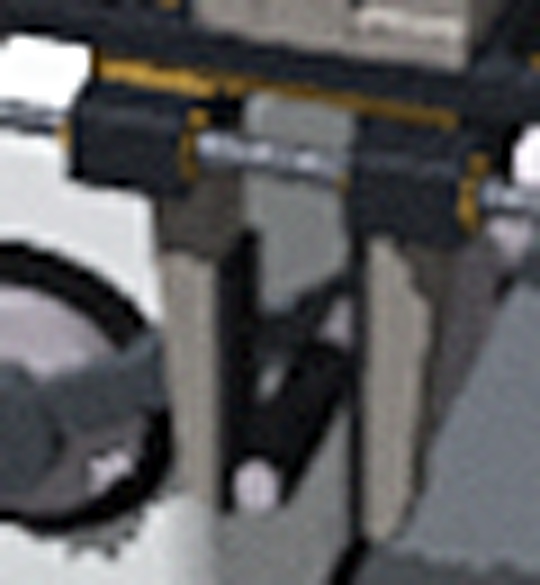

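```bash
python3 -m inch '-0.5 0 0 0.0015 0 0 0; -0.6 0 0 0.0015 0 0 0; -0.7 0 0 0.0015 0 0 0; -1 0 0 0.0015 0 0 0; -1 0 0 0.0015 0 0 0; -1 0 0 0.0015 0 0 0';python3 go.py .5775 .0655 .198 1.86; python3 look.py j4 340 150 160 130 5 295 140 60 65 9
```

```text
time: 14.9
ee_pos: [0.5785, 0.0664, 0.1975]
eef_rot: [-0.507, 0.491, -0.493, 0.509]
ft_force: [5.9, 0.5, -2.3]
opening: 0.0153
t 14.9 pos [0.5785 0.0664 0.1975] axes x,y,z: [[0.032, -0.999, 0.0], [0.003, 0.0, -1.0], [0.999, 0.032, 0.003]] F [ 5.9  0.5 -2.3] open 0.0153 j [-0.09  0.19  1.6   0.    1.35 -0.13]
 shift(mm) [ 0.9 -0.5 -1. ] rot [-0.16  0.    0.  ]
 shift(mm) [ 0.9 -0.5 -1. ] rot [ 1.0e-02 -1.8e+02  2.5e-01]
```

View pics/j4_side.png

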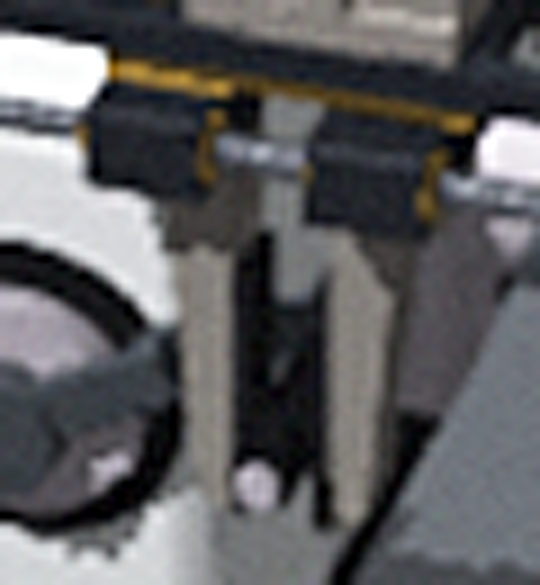

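```bash
python3 -m inch '-1 0 0.0023 0 0 0 0; -1 0 0.0046 -0.0015 0 0 0; -1 0 0.007 -0.0027 0 0 0; -1 0 0.0094 -0.0038 0 0 0; -1 0 0.0118 -0.0048 0 0 0; -1 0 0.0142 -0.0058 0 0 0'; python3 go.py .5775 .0655 .198 1.86
```

```text
time: 15.6
ee_pos: [0.5732, 0.0663, 0.1864]
eef_rot: [-0.507, 0.49, -0.493, 0.509]
ft_force: [0.0, 1.4, 11.7]
opening: 0.0149
t 15.6 pos [0.5732 0.0663 0.1864] axes x,y,z: [[0.033, -0.999, 0.0], [0.005, -0.0, -1.0], [0.999, 0.033, 0.005]] F [ 0.   1.4 11.7] open 0.0149 j [-0.09  0.18  1.63  0.    1.33 -0.13]
 shift(mm) [  1.  -11.5   4.3] rot [-0.28  0.02  0.02]
 shift(mm) [  1.  -11.5   4.3] rot [ 4.0000e-02 -1.7998e+02  4.4000e-01]
```

```bash
python3 -m inch '-1 0 0.0015 -0.0006 0 0 0; -1 0 0.003 -0.001 0 0 0; -1 0 0.0045 -0.0016 0 0 0; -1 0 0.006 -0.002 0 0 0; -1 0 0.006 -0.002 0 0 0'; python3 go.py .5775 .0655 .198 1.86
```

```text
time: 16.1
ee_pos: [0.57, 0.0661, 0.1785]
eef_rot: [-0.508, 0.491, -0.492, 0.508]
ft_force: [0.7, 0.4, 4.9]
opening: 0.015
t 16.1 pos [0.57   0.0661 0.1785] axes x,y,z: [[0.033, -0.999, 0.0], [0.001, -0.0, -1.0], [0.999, 0.033, 0.001]] F [0.7 0.4 4.9] open 0.015 j [-0.09  0.18  1.64 -0.    1.32 -0.13]
 shift(mm) [  0.9 -19.5   7.5] rot [-0.08  0.01  0.02]
 shift(mm) [  0.9 -19.5   7.5] rot [ 4.0000e-02 -1.7999e+02  1.3000e-01]
```

```bash
python3 -m inch '-1 0 0.002 -0.0007 0 0 0; -1 0 0.004 -0.0013 0 0 0; -1 0 0.006 -0.0019 0 0 0; -1 0 0.008 -0.0025 0 0 0; -1 0 0.010 -0.003 0 0 0; -1 0 0.012 -0.0034 0 0 0; -1 0 0.014 -0.0037 0 0 0; -1 0 0.016 -0.004 0 0 0; -1 0 0.0175 -0.0043 0 0 0; -1 0 0.0175 -0.0043 0 0 0'; python3 go.py .5775 .0655 .198 1.86
```

```text
time: 17.1
ee_pos: [0.566, 0.066, 0.1619]
eef_rot: [-0.508, 0.491, -0.492, 0.509]
ft_force: [-1.0, 0.4, 10.6]
opening: 0.0153
t 17.1 pos [0.566  0.066  0.1619] axes x,y,z: [[0.033, -0.999, 0.001], [0.002, -0.0, -1.0], [0.999, 0.033, 0.002]] F [-1.   0.4 10.6] open 0.0153 j [-0.1   0.19  1.67 -0.    1.28 -0.13]
 shift(mm) [  0.9 -36.1  11.5] rot [-0.12  0.02  0.03]
 shift(mm) [  0.9 -36.1  11.5] rot [ 5.0000e-02 -1.7998e+02  1.9000e-01]
```

```bash
python3 -m inch '-1 0 0.0015 -0.0003 0 0 0; -1 0 0.003 -0.0006 0 0 0; -1 0 0.0045 -0.0008 0 0 0; -1 0 0.006 -0.001 0 0 0; -1 0 0.006 -0.001 0 0 0; -1 0 0.006 -0.001 0 0 0'; python3 go.py .5775 .0655 .198 1.86
```

```text
time: 17.7
ee_pos: [0.565, 0.0659, 0.1549]
eef_rot: [-0.508, 0.491, -0.492, 0.508]
ft_force: [0.6, 0.2, 5.2]
opening: 0.0151
t 17.7 pos [0.565  0.0659 0.1549] axes x,y,z: [[0.033, -0.999, 0.0], [0.002, -0.0, -1.0], [0.999, 0.033, 0.002]] F [0.6 0.2 5.2] open 0.0151 j [-0.1   0.19  1.68 -0.    1.27 -0.13]
 shift(mm) [  0.8 -43.1  12.5] rot [-0.11  0.01  0.03]
 shift(mm) [  0.8 -43.1  12.5] rot [ 4.0000e-02 -1.7999e+02  1.7000e-01]
```

```bash
python3 -m inch '-1 0 0.002 -0.0002 0 0 0; -1 0 0.004 -0.0003 0 0 0; -1 0 0.006 -0.0004 0 0 0; -1 0 0.008 -0.0004 0 0 0; -1 0 0.010 -0.0004 0 0 0; -1 0 0.012 -0.0004 0 0 0; -1 0 0.0135 -0.0003 0 0 0; -1 0 0.015 -0.0003 0 0 0; -1 0 0.015 -0.0003 0 0 0'; python3 go.py .5775 .0655 .198 1.86
```

```text
time: 18.6
ee_pos: [0.5647, 0.0659, 0.1408]
eef_rot: [-0.508, 0.491, -0.492, 0.508]
ft_force: [-2.2, 0.5, 10.7]
opening: 0.015
t 18.6 pos [0.5647 0.0659 0.1408] axes x,y,z: [[0.033, -0.999, 0.0], [0.002, -0.0, -1.0], [0.999, 0.033, 0.002]] F [-2.2  0.5 10.7] open 0.015 j [-0.1   0.21  1.69 -0.    1.24 -0.13]
 shift(mm) [  0.9 -57.2  12.8] rot [-0.1   0.01  0.03]
 shift(mm) [  0.9 -57.2  12.8] rot [ 4.0000e-02 -1.7999e+02  1.6000e-01]
```

```bash
python3 -m inch '-1 0 0.0015 0.0001 0 0 0; -1 0 0.003 0.0003 0 0 0; -1 0 0.0045 0.0005 0 0 0; -1 0 0.0055 0.0006 0 0 0; -1 0 0.0055 0.0006 0 0 0'; python3 go.py .5775 .0655 .198 1.86
```

```text
time: 19.1
ee_pos: [0.5651, 0.066, 0.1344]
eef_rot: [-0.508, 0.491, -0.492, 0.508]
ft_force: [-0.3, -0.0, 6.5]
opening: 0.0148
t 19.1 pos [0.5651 0.066  0.1344] axes x,y,z: [[0.033, -0.999, 0.0], [0.001, -0.0, -1.0], [0.999, 0.033, 0.001]] F [-0.3 -0.   6.5] open 0.0148 j [-0.1   0.22  1.7  -0.    1.23 -0.13]
 shift(mm) [  0.9 -63.6  12.4] rot [-0.08  0.01  0.02]
 shift(mm) [  0.9 -63.6  12.4] rot [ 4.0000e-02 -1.7999e+02  1.2000e-01]
```

```bash
python3 -m inch '-1 0 0.001 0.0001 0 0 0; -1 0 0.002 0.0003 0 0 0; -1 0 0.003 0.0005 0 0 0; -1 0 0.004 0.0006 0 0 0; -1 0 0.004 0.0006 0 0 0; -1 0 0.004 0.0006 0 0 0'; python3 go.py .5775 .0655 .198 1.86
python3 - <<'E'
from h import *
d=cam("side"); f=6;x0,y0=260,110
im=np.ascontiguousarray(cv2.resize(d["image"][y0:y0+100,x0:x0+130,::-1],None,fx=f,fy=f,interpolation=cv2.INTER_CUBIC))
Q=lambda P:tuple(((proj(d,P)[0]-[x0,y0]+.5)*f-.5).round().astype(int).tolist())
# bias-fit: pivot from fit; arm plane y~ -50 from handle
for th,c in((.5,(255,0,0)),(.66,(0,0,255)),(.83,(0,255,0))):
    ph=.52-th; piv=np.array([.6685,.0681,.165]); g=piv+np.array([-.105*np.cos(ph),-.003,.105*np.sin(ph)])
    cv2.line(im,Q(g+[-.0008,.025,0]),Q(g-[-.0008,.025,0]),c,1)
cv2.imwrite("pics/m1.png",im)
t=cam("top"); crop(t,440,200,60,60,10,"m1_top.png")
E
```

```text
time: 19.7
ee_pos: [0.5656, 0.066, 0.1301]
eef_rot: [-0.508, 0.491, -0.492, 0.508]
ft_force: [0.8, 0.2, 5.2]
opening: 0.015
t 19.7 pos [0.5656 0.066  0.1301] axes x,y,z: [[0.033, -0.999, 0.0], [0.001, -0.0, -1.0], [0.999, 0.033, 0.001]] F [0.8 0.2 5.2] open 0.015 j [-0.1   0.22  1.7  -0.    1.22 -0.13]
 shift(mm) [  0.9 -67.9  11.9] rot [-0.05  0.01  0.02]
 shift(mm) [  0.9 -67.9  11.9] rot [ 4.0000e-02 -1.7999e+02  8.0000e-02]
```

View pics/m1.png

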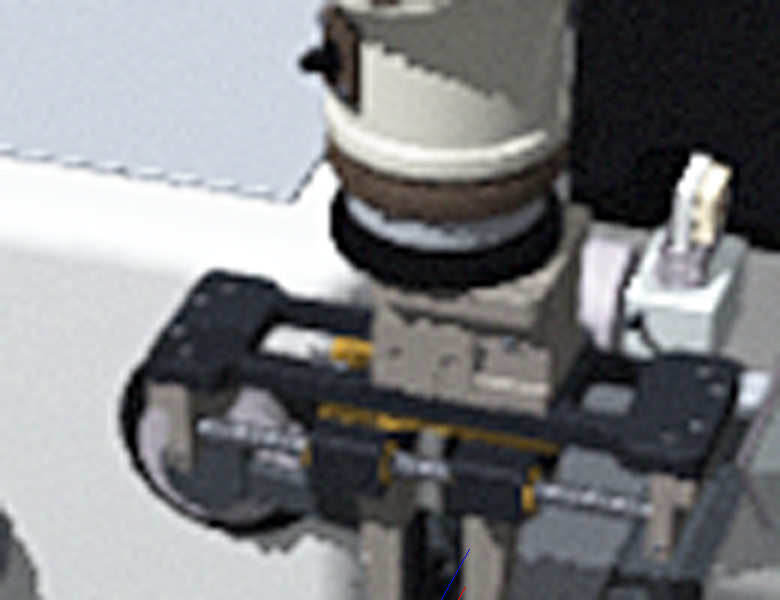

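View pics/m1_top.png

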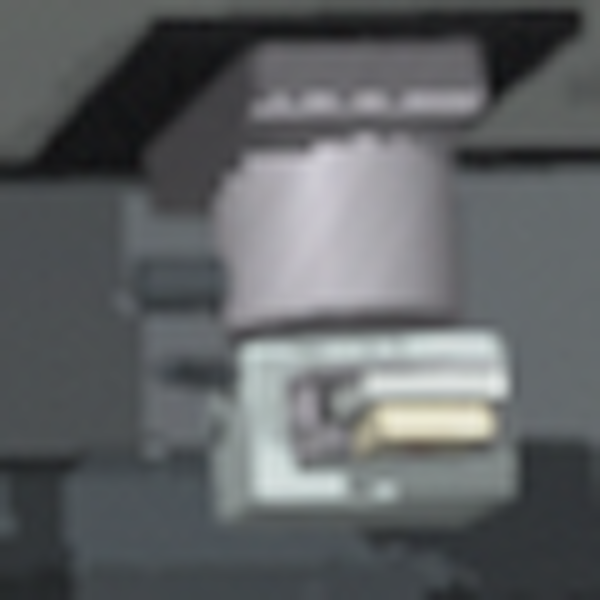

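```bash
python3 look.py n1 340 150 160 130 5 290 170 70 65 9
```

View pics/n1_side.png

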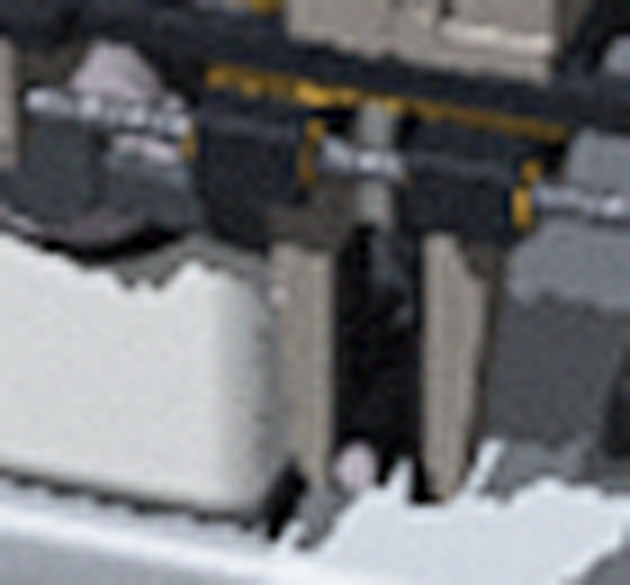

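```bash
python3 -m inch '-1 0 0.0008 0.0001 0 0 0; -1 0 0.0008 0.0001 0 0 0; -1 0 0.0008 0.0001 0 0 0; -1 0 0.0008 0.0001 0 0 0; -1 0 0.0008 0.0001 0 0 0'; python3 -m inch '-1 0 0 0 0 0 0; -1 0 0 0 0 0 0; -1 0 0 0 0 0 0; -1 0 0 0 0 0 0'
python3 - <<'E'
from h import *
o=manip.get_obs(); print(o["ee_pos"],o["ft_force"],o["opening"])
manip.close_job()
E
```

```text
time: 20.4
ee_pos: [0.5657, 0.0659, 0.1294]
eef_rot: [-0.508, 0.491, -0.492, 0.508]
ft_force: [1.1, 0.7, 5.9]
opening: 0.0151
time: 20.8
ee_pos: [0.5658, 0.066, 0.1294]
eef_rot: [-0.508, 0.491, -0.492, 0.508]
ft_force: [1.5, -0.7, 4.9]
opening: 0.0155
[0.56577796 0.06595136 0.12941066] [ 1.51588597 -0.6565039   4.93632912] 0.015499431875024864
the job is handed in; nothing more can be done
```

The cassette is in the microtome's clamp with the wax towards the blade. I handed the job in at about 20.8 s, with the fingers still holding the lever past its third click.

**Cassette:** I lifted it from the rack, lowered it into the slot and pressed until the floor pushed back at about 9 N. The tool height put its lower edge within about 1 mm of the floor. I then let go of it. Later pictures from both cameras still showed it upright in the slot.

**Lever:** I gripped the handle and followed its arc down in small steps. The upward force built to between 10.6 and 11.7 N before each click and had fallen to about 5 N just after it, three times. Worked out from the tool height, the lever is at about 0.67 rad. The tool stayed on the expected arc and a close picture showed no slip in the grip. In the last readings the tool was still, with about 5 N of push and the grip holding.

**Disagreements:**
- The camera estimate of the clamp was off by about 2.4 mm towards the front. I found this from the side push (about 6 N) as the cassette entered, and corrected it.
- The lever handle was up to 2 mm from where I first aimed the fingers. Gripping it off centre pushed on the tool with about 6 N, with the lever still close to rest.

I did not measure the jar, slide box and brush again at the end. The arm kept above them and I felt no contact.

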